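# Put up the counter display of colour cards

## Task

Put up the colour-card display on the counter: hang the empty card holder on the slotted stand by hooking both claws into the top pair of slots and pressing it down until it locks. Then slide every colour card standing in the wooden block edgewise down into a guide of its own in the holder, fully home and upright. Leave the other things on the counter where they are.

Things in the scene. Friction and masses are not known exactly. Their poses are not given: they have to be found in the camera images.
- stand: Counter stand, bare steel, fixed: upright panel 170 mm wide (y), 6 thick, 180 high, on an 8 mm thick foot reaching 75 mm in front of it. Origin at counter level under the middle of the panel's FRONT face; z up, +x from the front face backwards through the panel; the front looks roughly to the robot. Through slots 10 wide, 34 high in two columns at y = +48 and -48: top pair z = 130 to 164 mm.
- slot_left (a point): Middle of the lower edge of the top slot in the +y column, on the panel's front face (stand x 0, y 48, z 130 mm). The lower pairs (z = 85 to 119 and 40 to 74 mm) are too low for the holder, which would meet the foot.
- slot_right (a point): The same for the -y column (stand x 0, y -48, z 130 mm).
- holder: Loose card holder, grey sheet metal, 0.32 to 0.5 kg, 95 deep (x) x 164 wide (y) x 105 mm high, standing empty on the counter at the start. Origin at the middle of its underside; z up, -x its front, +x its back with two claws. Back plate's rear face at x = 47.5, its top at z = 100. Hung and locked: axes parallel to the stand's, origin at stand x -48, y 0, z 50 mm. Floor 5 mm thick.
- claw_left (a point): Middle of the underside of the neck of the claw at y = +48 (holder x 51.5, z 80 mm). Claws are 6 mm thick in y: neck z 80 to 90, then a hook at x = 56 to 61 mm from z 90 down to z 64. They enter the slots with the holder raised 20 mm above its hung height (4 mm room up and down, 2 mm each side); push back till the back plate meets the panel, then down 20 mm: necks rest on the slots' lower edges.
- claw_right (a point): The same for the claw at y = -48 mm.
- rib_top (a point): Middle of the top edge of the holder's lifting rib (holder x 0, y 0, z 105 mm), the place to grip the holder: 8 mm thick in y, x from -42 to 42 mm, over the centre of mass within 10 mm. Beside the rib the holder is open from above between x = -34 and 34 mm.
- block: Loose dark wooden block, 0.9 kg, 100 mm (x) x 170 mm (y) x 52 mm high, with four saw kerfs along its x, 8 mm wide, 40 mm deep, open at both ends, at y = -69, -23, 23 and 69 mm, in which the cards stand. Origin at the middle of its underside.
- guide_1 (a point): Middle of the holder's floor in the guide plane y = -72 mm (holder x 0, z 5 mm): a seated card's origin lies here, the card's x along the holder's x. Guides: U-grooves at front and back, 8 mm wide (y), 85 mm from groove bottom to groove bottom (x), up to z = 80 mm, above that flaring to about 18 mm wide at z = 91 mm.
- guide_2 (a point): Middle of the holder's floor in the guide plane y = -24 mm (holder x 0, z 5 mm): a seated card's origin lies here, the card's x along the holder's x. Guides: U-grooves at front and back, 8 mm wide (y), 85 mm from groove bottom to groove bottom (x), up to z = 80 mm, above that flaring to about 18 mm wide at z = 91 mm.
- guide_3 (a point): Middle of the holder's floor in the guide plane y = 24 mm (holder x 0, z 5 mm): a seated card's origin lies here, the card's x along the holder's x. Guides: U-grooves at front and back, 8 mm wide (y), 85 mm from groove bottom to groove bottom (x), up to z = 80 mm, above that flaring to about 18 mm wide at z = 91 mm.
- guide_4 (a point): Middle of the holder's floor in the guide plane y = 72 mm (holder x 0, z 5 mm): a seated card's origin lies here, the card's x along the holder's x. Guides: U-grooves at front and back, 8 mm wide (y), 85 mm from groove bottom to groove bottom (x), up to z = 80 mm, above that flaring to about 18 mm wide at z = 91 mm.
- card_1: Colour card (may be absent), all alike: hardboard 80 mm wide (x), 5 thick (y), 120 high, papered, one painted patch on both faces, 70 g; a wooden batten 60 long (x), 12 thick (y), z = 106 to 132 mm runs along the top: grip it there. Origin at the middle of its lower edge, z up. It starts in a kerf of the block, lower edge 12 mm above the counter, within 8 mm of the kerf's middle.
- card_2: Colour card (may be absent), all alike: hardboard 80 mm wide (x), 5 thick (y), 120 high, papered, one painted patch on both faces, 70 g; a wooden batten 60 long (x), 12 thick (y), z = 106 to 132 mm runs along the top: grip it there. Origin at the middle of its lower edge, z up. It starts in a kerf of the block, lower edge 12 mm above the counter, within 8 mm of the kerf's middle.
- card_3: Colour card (may be absent), all alike: hardboard 80 mm wide (x), 5 thick (y), 120 high, papered, one painted patch on both faces, 70 g; a wooden batten 60 long (x), 12 thick (y), z = 106 to 132 mm runs along the top: grip it there. Origin at the middle of its lower edge, z up. It starts in a kerf of the block, lower edge 12 mm above the counter, within 8 mm of the kerf's middle.
- card_4: Colour card (may be absent), all alike: hardboard 80 mm wide (x), 5 thick (y), 120 high, papered, one painted patch on both faces, 70 g; a wooden batten 60 long (x), 12 thick (y), z = 106 to 132 mm runs along the top: grip it there. Origin at the middle of its lower edge, z up. It starts in a kerf of the block, lower edge 12 mm above the counter, within 8 mm of the kerf's middle.
- green_paint: Paint jar with black lid, 72 mm across, 88 mm high; bystander, not to be moved. Origin at the middle of its underside.
- ink_jar: Small ink jar with black lid, 42 mm across, 88 mm high; bystander, not to be moved. Origin at the middle of its underside.
- tape_roll: Roll of masking tape lying flat, 69 mm across, 24 mm high; bystander, not to be moved. Origin at the middle of its underside.
- thread_spool: Wooden spool of thread, 31 mm across, 43 mm high; bystander, not to be moved. Origin at the middle of its underside.

How it is judged:
By the outcome, as a careful person would: the job done as asked, in the order asked, and still so for the second after the job is handed in, with the robot touching nothing.
Of card_1, card_2, card_3, card_4 only 3 to 4 are there at a start; the rules pass over those that are not, and their reading is None.
At some moment in a run one of holder, block may be knocked a few centimetres aside while the robot is not near it.
It also fails if it takes over 210 s, if anything falls off the work surface, if the arm or the gripper's body presses on something with over 40 N, if the wrist force passes 120 N, or if a joint passes its speed limit or range.

## Robot

A 6-joint arm with a two-finger parallel gripper is mounted at the origin on a cart in front of the work surface, level with it; the furniture and walls round the work are solid. World frame = base frame: x ahead of the robot, y to its left, z up, the work surface at z = 0. Lengths are in mm, angles in rad, forces in N, time in s.
With the tool pointing down it reaches from about 300 to 775 mm from the base axis. Payload 14.6 kg.
Tool frame: the origin (TCP) lies at the very end of the fingers, on their centre line; the grasp point (between the pads) lies 19 mm behind it; z points along the fingers, y is the line along which they close (so a half turn about z gives the same grasp; the last joint's range is limited). The gripper opens to 94 mm and grips with 3 to 60 N. Pads are 16 mm wide; open, the fingers measure 119 mm over their backs; the gripper's body (75 mm by 177 mm) begins 78 mm behind the grasp point.
Start: joints at [1.126, 0.3, 1.521, -0, 1.321, -0.067], TCP at [202.879, 511.204, 205.446] pointing down, gripper open.
Joint ranges: [-3.03, 3.03], [-0.79, 2.21], [0.23, 2.52], [-1.04, 4.18], [0, 3.07], [-2.55, 2.55]. Speed limits (rad/s): [2.22, 2.22, 2.57, 3.14, 3.14, 3.14].

## Interface

Orientations are given as [roll, pitch, yaw] about the fixed x, y, z axes, in that order (R = Rz(yaw) Ry(pitch) Rx(roll)).
In Python, from cell import manip, camera, get_calibration gives the robot as it stands.
- The arm moves only by the tool arm_command, never from a script. Its argument "targets" is a list of rows, each an object of numbers: "hand": the opening, from -1 (shut) to 1 (fully open), so that 0 is half open; "x", "y", "z": the shift along the tool's x, y, z in m; "yaw": the turn about the tool's z in rad. In form: [{"hand": .., "x": .., "y": .., "z": .., "yaw": ..}, ...]. A call has 1 to 10 rows; each row shifts and turns the commanded pose from where the row before left it, along the tool's axes as they then stand; what a row does not reach is not made up. A row lasts 1/10 s, in which the tool goes at most 50 mm and 8.59 degrees, less where a joint would pass 70% of its speed; a pose out of reach is approached as far as the arm can. A call is refused whole if a number of a shift passes 0.05 or a number of a turn 0.15, either way. A call with a gripper value outside its range is refused whole. The fingers move at their own pace and stop on an object; "newtons" is the grip in N (left out, the last holds). Time passes only in rows, so rows that do not move let the fingers close. It gives the time, the measured TCP pose, the force, the opening and the grip force at its end, in the units of the state.
- manip.read_state(): the state, without advancing time (a new reading comes with each control period).
- camera(name): name is "scene" or "top" or "wrist"; returns the picture (384x512x3 uint8, red, green, blue); there is no depth.
- get_calibration(name): a dict with "K" (3x3 intrinsics, pixels), "cam_to_world" (4x4, takes a point from camera to world coordinates). Camera axes: x right, y up, looking along -z (the intrinsics and any distortion apply to the point x, -y, -z); pixel columns grow to the right and rows downward; lengths in mm; the calibration is good to about 2 mm. A picture is of the moment at which its call begins: read the wrist's pose just before it. get_calibration takes no time and is no camera call; for the wrist camera it gives the pose at the moment of the call.
- manip.sign_off(): hands the job in; it is judged then, once.
The state is a dict: "clock": time; "joints": joint angles; "qd": joint speeds; "effort": joint torques, N m; "eef_pos": TCP position; "eef_rot": TCP orientation; "wrist_force": force on the tool from outside, world axes, zero at the start; "moment": the same for the moment, N m; "finger_gap": finger opening in mm; "finger_force": force on a finger pad.
Only numpy, scipy, OpenCV 4.12 (cv2) and the standard library are available. Lean on these libraries where they do the work, as an engineer would, in place of code of your own. Each camera call takes 0.05 s, during which the arm holds its last target. There are 200 camera calls.

## Working session

There is one attempt and no reset: what is moved stays moved. The work goes in short steps, Python scripts to look and compute and a tool call to move; the robot and the scene stay as the last step left them, time stands still between calls to the robot, and variables do not carry over. Pictures are saved under pics/ and viewed, at most 14 in all, crops included, and the job is handed in when it is done.

Besides the shell and the picture viewer there is one more tool, called by a JSON object that holds its "op" and its "data", one argument or row to a line. arm_command: Moves the arm, as the interface text tells. Its arguments: {"type":"object","properties":{"targets":{"type":"array"},"newtons":{"type":"number"}},"required":["targets"]}

```bash
ls; mkdir -p pics; cat > h.py <<'E'
import numpy as np, cv2
from cell import manip, camera, get_calibration
def grab(n,f=None):
    c=get_calibration(n); im=camera(n)
    if f: cv2.imwrite(f'pics/{f}.png',cv2.cvtColor(im,cv2.COLOR_RGB2BGR))
    return im,c
def ray(c,u,v):
    K=np.array(c['K']);T=np.array(c['cam_to_world'])
    d=np.linalg.inv(K)@[u,v,1.]; d=T[:3,:3]@[d[0],-d[1],-d[2]]
    return T[:3,3],d
def onz(c,u,v,z):
    o,d=ray(c,u,v); return o+d*(z-o[2])/d[2]
def proj(c,P):
    K=np.array(c['K']);T=np.array(c['cam_to_world'])
    p=T[:3,:3].T@(np.array(P,float)-T[:3,3]); p=K@[p[0],-p[1],-p[2]]
    return p[:2]/p[2]
E
python3 - <<'E'
from h import *
ims=[]
for n in("scene","top"):
    im,c=grab(n,n+'0'); print(n,{k:(np.round(v,3).tolist() if hasattr(v,'__len__') else v) for k,v in c.items()})
im,c=grab("wrist",'wrist0');print(c)
s=manip.read_state();print(s)
E
```

```text
pics
scene {'K': [[347.232, 0.0, 251.367], [0.0, 347.232, 191.547], [0.0, 0.0, 1.0]], 'cam_to_world': [[0.733, 0.369, -0.572, -68.953], [-0.68, 0.37, -0.633, -682.738], [-0.022, 0.853, 0.522, 653.834], [0.0, 0.0, 0.0, 1.0]]}
top {'K': [[371.359, 0.0, 253.458], [0.0, 371.359, 189.885], [0.0, 0.0, 1.0]], 'cam_to_world': [[0.019, 0.991, -0.132, 392.34], [-1.0, 0.017, -0.015, -48.16], [-0.013, 0.133, 0.991, 1188.16], [0.0, 0.0, 0.0, 1.0]]}
{'K': array([[336.46574462,   0.        , 260.3638335 ],
       [  0.        , 336.46574462, 194.84147505],
       [  0.        ,   0.        ,   1.        ]]), 'cam_to_world': array([[ 3.68678121e-01, -9.05124776e-01, -2.11720528e-01,
         1.42348839e+02],
       [ 9.29556298e-01,  3.58684259e-01,  8.52683480e-02,
         5.34462336e+02],
       [-1.23767352e-03, -2.28242725e-01,  9.73603475e-01,
         3.83843421e+02],
       [ 0.00000000e+00,  0.00000000e+00,  0.00000000e+00,
         1.00000000e+00]])}
{'clock': 0.15, 'joints': array([ 1.12643221e+00,  3.00316812e-01,  1.52143056e+00, -9.61998573e-06,
        1.32067461e+00, -6.66220526e-02]), 'qd': array([-0.00168498, -0.0008934 , -0.00275083, -0.0013761 , -0.00137915,
       -0.00058664]), 'effort': array([-4.85278470e-04, -5.31964266e+01, -3.52817559e+01,  7.07942317e-02,
        2.36344157e-02, -5.88376110e-05]), 'eef_pos': array([202.78665779, 511.04583796, 205.03463361]), 'eef_rot': array([-3.14076454e+00, -4.59129312e-05,  2.76385295e+00]), 'wrist_force': array([ 0.92589652, -0.19171676, -0.16255276]), 'moment': array([ 0.02293555,  0.01584991, -0.0125264 ]), 'finger_force': 0.0, 'finger_gap': 93.97989766519761}
```

View pics/scene0.png

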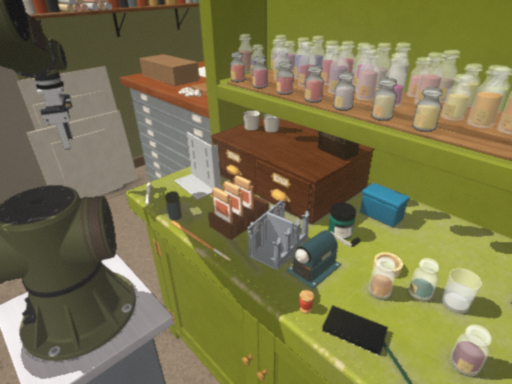

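View pics/top0.png

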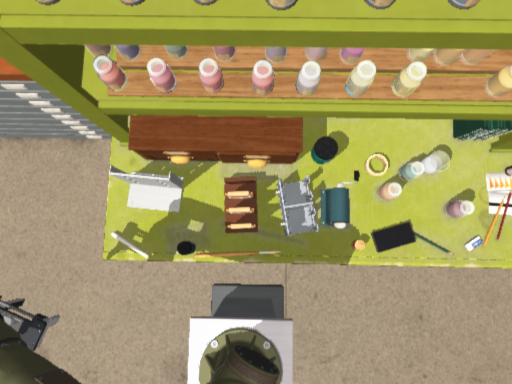

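The top view shows the stand around (150,190), the block with three cards around (241,205), and the holder around (297,207). I'll zoom in to get corner pixels.

```bash
python3 - <<'E'
import cv2
im=cv2.imread('pics/top0.png')[155:255,100:330]
im=cv2.resize(im,None,fx=3.47,fy=3.47,interpolation=cv2.INTER_CUBIC)
cv2.imwrite('pics/top0c.png',im);print(im.shape)
E
```

```text
(347, 798, 3)
```

View pics/top0c.png

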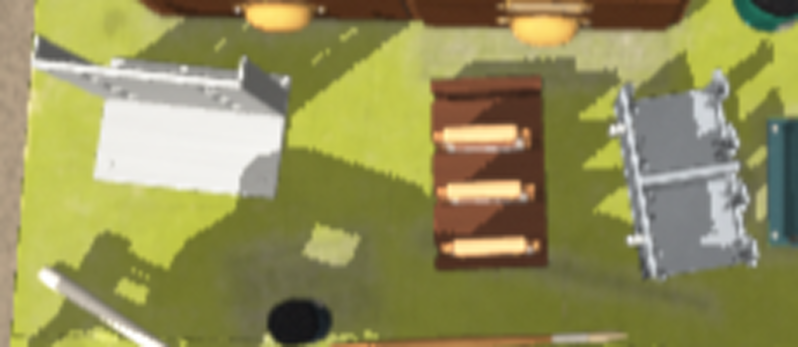

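```bash
python3 - <<'E'
from h import *
c=get_calibration('top')
f=lambda cu,cv,z:onz(c,100+(cu+.5)/3.47-.5,155+(cv+.5)/3.47-.5,z)
for n,a in dict(footFL=(95,180,8),footFR=(275,195,8),footBL=(108,97,8),footBR=(288,118,8),panTL=(37,62,180),panTR=(288,80,180),
 rib1=(640,181,105),rib2=(740,169,105),clawA=(615,130,88),clawB=(633,240,88),hfl=(658,275,100),hbl=(622,88,100),
 c1a=(436,137,132),c1b=(529,135,132),c2a=(436,191,132),c2b=(534,191,132),c3a=(440,247,132),c3b=(539,247,132),
 bTL=(432,80,52),bTR=(541,78,52),bBL=(436,266,52),bBR=(546,264,52)).items(): print(n,f(*a).round(0))
E
```

```text
footFL [489. 374.   8.]
footFR [479. 207.   8.]
footBL [567. 367.   8.]
footBR [550. 198.   8.]
panTL [569. 365. 180.]
panTR [558. 163. 180.]
rib1 [ 489. -122.  105.]
rib2 [ 500. -206.  105.]
clawA [ 534. -101.   88.]
clawB [ 440. -117.   88.]
hfl [ 411. -138.  100.]
hbl [ 569. -106.  100.]
c1a [520.  49. 132.]
c1b [523. -28. 132.]
c2a [475.  47. 132.]
c2b [477. -33. 132.]
c3a [429.  43. 132.]
c3b [431. -38. 132.]
bTL [581.  61.  52.]
bTR [584. -36.  52.]
bBL [416.  53.  52.]
bBR [419. -44.  52.]
```

{"op": "arm_command", "data": {
  "targets": [
    {"hand": 1, "x": 0, "y": 0, "z": -0.01, "yaw": 0.149},
    {"hand": 1, "x": 0, "y": 0, "z": -0.01, "yaw": 0.149},
    {"hand": 1, "x": 0, "y": 0, "z": -0.01, "yaw": 0.149},
    {"hand": 1, "x": 0, "y": 0, "z": -0.01, "yaw": 0.149},
    {"hand": 1, "x": 0, "y": 0, "z": -0.01, "yaw": 0.149},
    {"hand": 1, "x": 0, "y": 0, "z": -0.01, "yaw": 0.149},
    {"hand": 1, "x": 0, "y": 0, "z": -0.02, "yaw": 0.149}
  ]
}}

```text
clock: 0.85
eef_pos: [202.7, 510.8, 284.6]
eef_rot: [-3.14, 0.002, 1.715]
wrist_force: [0.4, 0.2, -0.1]
finger_gap: 94.1
finger_force: 0.0
```

```bash
cat >> h.py <<'E'
def todo(x,y,z,yaw=None):
    "remaining shift in tool axes (m) with the yaw as it stands, and tool turn"
    s=manip.read_state(); p=s['eef_pos']; r=s['eef_rot']; w=r[2]
    if yaw is not None:
        dw=(yaw-w+np.pi)%(2*np.pi)-np.pi
    else: dw=0
    d=np.array([x,y,z])-p
    print('pos',p.round(1),'rot',r.round(3),'t',round(s['clock'],2),'q',s['joints'].round(2),'F',s['wrist_force'].round(1),'gap',round(s['finger_gap'],1))
    for n,a in (('now',w),('turned',w+dw)):
        print(n,'dx %.4f dy %.4f dz %.4f'%((d[0]*np.cos(a)+d[1]*np.sin(a))/1e3,(d[0]*np.sin(a)-d[1]*np.cos(a))/1e3,-d[2]/1e3),'yaw %.3f'%-dw)
E
python3 -c "
from h import *
todo(494,-164,280,1.72)"
```

```text
pos [202.7 510.8 284.6] rot [-3.140e+00  2.000e-03  1.715e+00] t 0.85 q [1.13 0.25 1.4  0.   1.49 0.98] F [ 0.4  0.2 -0.1] gap 94.1
now dx -0.7096 dy 0.1916 dz 0.0046 yaw -0.005
turned dx -0.7106 dy 0.1878 dz 0.0046 yaw -0.005
```

{"op": "arm_command", "data": {
  "targets": [
    {"x": -0.02, "y": 0.005, "z": 0},
    {"x": -0.04, "y": 0.011, "z": 0},
    {"x": -0.04, "y": 0.011, "z": 0},
    {"x": -0.04, "y": 0.011, "z": 0},
    {"x": -0.04, "y": 0.011, "z": 0},
    {"x": -0.04, "y": 0.011, "z": 0},
    {"x": -0.04, "y": 0.011, "z": 0},
    {"x": -0.04, "y": 0.011, "z": 0},
    {"x": -0.04, "y": 0.011, "z": 0},
    {"x": -0.04, "y": 0.011, "z": 0}
  ]
}}

```text
schema error: expected keys hand, x, y, z, yaw
```

{"op": "arm_command", "data": {
  "targets": [
    {"x": -0.04, "y": 0.011, "z": 0},
    {"x": -0.04, "y": 0.011, "z": 0},
    {"x": -0.04, "y": 0.011, "z": 0},
    {"x": -0.04, "y": 0.011, "z": 0},
    {"x": -0.04, "y": 0.011, "z": 0},
    {"x": -0.04, "y": 0.01, "z": 0},
    {"x": -0.04, "y": 0.01, "z": 0},
    {"x": -0.03, "y": 0.01, "z": 0},
    {"x": -0.01, "y": 0.005, "z": 0},
    {"x": 0, "y": 0, "z": 0}
  ]
}}

```text
schema error: expected keys hand, x, y, z, yaw
```

```bash
python3 - <<'E'
from h import *
todo(494,-164,280,1.72)
im,c=grab('wrist','w1')
for n,P in dict(r1=(489,-122,105),r2=(500,-206,105),rc=(494,-164,105)).items(): print(n,proj(c,P).round(0))
E
```

```text
pos [202.7 510.8 284.6] rot [-3.140e+00  2.000e-03  1.715e+00] t 0.85 q [1.13 0.25 1.4  0.   1.49 0.98] F [ 0.4  0.2 -0.1] gap 94.1
now dx -0.7096 dy 0.1916 dz 0.0046 yaw -0.005
turned dx -0.7106 dy 0.1878 dz 0.0046 yaw -0.005
r1 [385. 605.]
r2 [380. 642.]
rc [382. 624.]
```

View pics/w1.png

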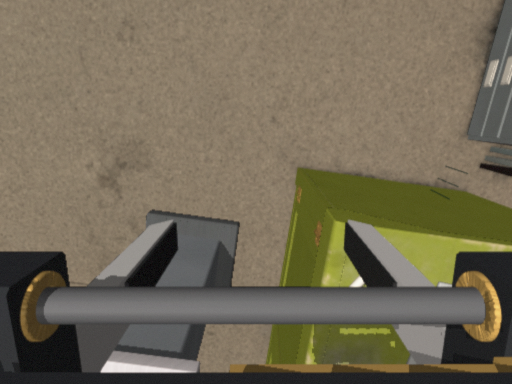

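The move was refused because every row needs all the keys. The wrist picture shows the counter edge and the fingers at about (150,250) and (380,250). I'm resending with full rows.

{"op": "arm_command", "data": {
  "targets": [
    {"hand": 1, "x": -0.02, "y": 0.005, "z": 0, "yaw": 0},
    {"hand": 1, "x": -0.04, "y": 0.011, "z": 0, "yaw": 0},
    {"hand": 1, "x": -0.04, "y": 0.011, "z": 0, "yaw": 0},
    {"hand": 1, "x": -0.04, "y": 0.011, "z": 0, "yaw": 0},
    {"hand": 1, "x": -0.04, "y": 0.011, "z": 0, "yaw": 0},
    {"hand": 1, "x": -0.04, "y": 0.011, "z": 0, "yaw": 0},
    {"hand": 1, "x": -0.04, "y": 0.011, "z": 0, "yaw": 0},
    {"hand": 1, "x": -0.04, "y": 0.011, "z": 0, "yaw": 0},
    {"hand": 1, "x": -0.04, "y": 0.011, "z": 0, "yaw": 0},
    {"hand": 1, "x": -0.04, "y": 0.011, "z": 0, "yaw": 0}
  ]
}}

```text
clock: 1.9
eef_pos: [362.7, 149.4, 285.1]
eef_rot: [3.141, -0.0, 1.724]
wrist_force: [1.2, 0.8, -0.3]
finger_gap: 94.0
finger_force: 0.0
```

{"op": "arm_command", "data": {
  "targets": [
    {"hand": 1, "x": -0.04, "y": 0.011, "z": 0, "yaw": 0},
    {"hand": 1, "x": -0.04, "y": 0.011, "z": 0, "yaw": 0},
    {"hand": 1, "x": -0.04, "y": 0.011, "z": 0, "yaw": 0},
    {"hand": 1, "x": -0.04, "y": 0.011, "z": 0, "yaw": 0},
    {"hand": 1, "x": -0.04, "y": 0.011, "z": 0, "yaw": 0},
    {"hand": 1, "x": -0.04, "y": 0.01, "z": 0, "yaw": 0},
    {"hand": 1, "x": -0.04, "y": 0.01, "z": 0, "yaw": 0},
    {"hand": 1, "x": -0.03, "y": 0.01, "z": 0, "yaw": 0},
    {"hand": 1, "x": -0.01, "y": 0.005, "z": 0, "yaw": 0},
    {"hand": 1, "x": 0, "y": 0, "z": 0, "yaw": 0}
  ]
}}

```text
clock: 2.9
eef_pos: [499.4, -152.5, 284.5]
eef_rot: [-3.141, -0.001, 1.721]
wrist_force: [-0.9, 0.5, -0.4]
finger_gap: 94.0
finger_force: 0.0
```

```bash
python3 - <<'E'
from h import *
todo(494,-164,280,1.72)
im,c=grab('wrist','w2'); t,_=grab('top','top2')
for n,P in dict(r1=(489,-122,105),r2=(500,-206,105),rc=(494,-164,105)).items(): print(n,proj(c,P).round(0))
E
```

```text
pos [ 499.4 -152.5  284.5] rot [-3.141e+00 -1.000e-03  1.721e+00] t 2.9 q [-0.37  0.19  1.48  0.    1.48 -0.52] F [-0.9  0.5 -0.4] gap 94.0
now dx -0.0106 dy -0.0071 dz 0.0045 yaw 0.001
turned dx -0.0106 dy -0.0071 dz 0.0045 yaw 0.001
r1 [255. 148.]
r2 [253. 224.]
rc [254. 187.]
```

View pics/w2.png

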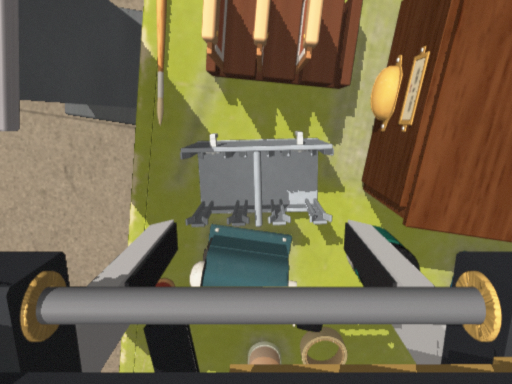

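The rib runs from (256,152) to (259,223), and the claws are at (213,140) and (299,138). I'll turn these into positions.

```bash
python3 - <<'E'
from h import *
c=get_calibration('wrist')
r1,r2=onz(c,256,152,105),onz(c,259.5,224,105); a,b=onz(c,213,136,90),onz(c,299.5,134,90)
p1,p2=onz(c,182,153,100),onz(c,333,149,100)
for n,v in (('rib',r2-r1),('claw',b-a),('plate',p2-p1)): print(n,np.linalg.norm(v).round(1),np.arctan2(v[1],v[0]).round(3))
m=(r1+r2)/2;print(r1.round(1),r2.round(1),m.round(1),((a+b)/2).round(1),((p1+p2)/2).round(1))
yaw=np.arctan2(*(r1-r2)[[1,0]]);print(yaw)
x=np.array([np.cos(yaw),np.sin(yaw)])
print('from claws',((a+b)/2)[:2]-61*x,'plate',((p1+p2)/2)[:2]-47*x)
todo(m[0],m[1],80,yaw)
E
```

```text
rib 80.4 -1.373
claw 94.9 0.175
plate 162.9 0.178
[ 490.7 -124.6  105. ] [ 506.5 -203.5  105. ] [ 498.6 -164.1  105. ] [ 488.3 -107.8   90. ] [ 492.1 -123.9  100. ]
1.7683416386700932
from claws [ 500.23370537 -167.58796217] plate [ 501.30639039 -169.94699185]
pos [ 499.  -151.   285.2] rot [-3.141 -0.     1.722] t 3.0 q [-0.36  0.19  1.48  0.    1.48 -0.52] F [-0.2  0.6 -0.4] gap 94.0
now dx -0.0128 dy -0.0024 dz 0.2052 yaw -0.046
turned dx -0.0127 dy -0.0030 dz 0.2052 yaw -0.046
```

{"op": "arm_command", "data": {
  "targets": [
    {"hand": 0.1, "x": -0.0155, "y": -0.002, "z": 0, "yaw": -0.028},
    {"hand": 0.1, "x": 0, "y": 0, "z": 0.03, "yaw": 0},
    {"hand": 0.1, "x": 0, "y": 0, "z": 0.03, "yaw": 0},
    {"hand": 0.1, "x": 0, "y": 0, "z": 0.03, "yaw": 0},
    {"hand": 0.1, "x": 0, "y": 0, "z": 0.03, "yaw": 0},
    {"hand": 0.1, "x": 0, "y": 0, "z": 0.025, "yaw": 0},
    {"hand": 0.1, "x": 0, "y": 0, "z": 0, "yaw": 0},
    {"hand": 0.1, "x": 0, "y": 0, "z": 0, "yaw": 0}
  ]
}}

```text
clock: 3.8
eef_pos: [499.8, -166.8, 141.6]
eef_rot: [3.141, 0.0, 1.75]
wrist_force: [0.3, -0.3, 0.1]
finger_gap: 51.6
finger_force: 0.0
```

```bash
python3 - <<'E'
from h import *
todo(499.5,-166.5,82,1.75)
im,c=grab('wrist','w3')
for z in (105,):
  for P in ((499.5,-166.5,105),): print(proj(c,P).round(0))
E
```

```text
pos [ 499.8 -166.8  141.6] rot [3.141 0.    1.75 ] t 3.8 q [-0.39  0.31  1.66  0.    1.17 -0.57] F [ 0.3 -0.3  0.1] gap 51.6
now dx 0.0004 dy -0.0003 dz 0.0596 yaw 0.000
turned dx 0.0004 dy -0.0003 dz 0.0596 yaw 0.000
[259. 215.]
```

View pics/w3.png

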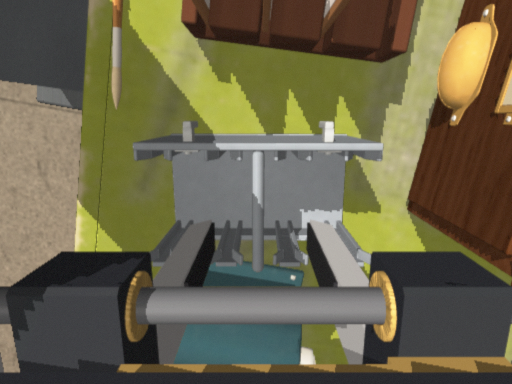

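The rib is centred between the fingers at u≈258, so I'll descend, grip and lift.

{"op": "arm_command", "data": {
  "targets": [
    {"hand": 0.1, "x": 0, "y": 0, "z": 0.03, "yaw": 0},
    {"hand": 0.1, "x": 0, "y": 0, "z": 0.03, "yaw": 0},
    {"hand": 0.1, "x": 0, "y": 0, "z": 0, "yaw": 0},
    {"hand": -1, "x": 0, "y": 0, "z": 0, "yaw": 0},
    {"hand": -1, "x": 0, "y": 0, "z": 0, "yaw": 0},
    {"hand": -1, "x": 0, "y": 0, "z": 0, "yaw": 0},
    {"hand": -1, "x": 0, "y": 0, "z": 0, "yaw": 0},
    {"hand": -1, "x": 0, "y": 0, "z": 0, "yaw": 0},
    {"hand": -1, "x": 0, "y": 0, "z": 0, "yaw": 0}
  ],
  "newtons": 50
}}

```text
clock: 4.75
eef_pos: [499.5, -167.7, 80.7]
eef_rot: [-3.141, 0.0, 1.749]
wrist_force: [0.7, -0.2, -0.8]
finger_gap: 7.9
finger_force: 49.9
```

{"op": "arm_command", "data": {
  "targets": [
    {"hand": -1, "x": 0, "y": 0, "z": -0.005, "yaw": 0},
    {"hand": -1, "x": 0, "y": 0, "z": -0.015, "yaw": 0},
    {"hand": -1, "x": 0, "y": 0, "z": -0.03, "yaw": 0},
    {"hand": -1, "x": 0, "y": 0, "z": -0.03, "yaw": 0},
    {"hand": -1, "x": 0, "y": 0, "z": -0.03, "yaw": 0},
    {"hand": -1, "x": 0, "y": 0, "z": -0.03, "yaw": 0},
    {"hand": -1, "x": 0, "y": 0, "z": -0.03, "yaw": 0},
    {"hand": -1, "x": 0, "y": 0, "z": -0.03, "yaw": 0},
    {"hand": -1, "x": 0, "y": 0, "z": -0.03, "yaw": 0},
    {"hand": -1, "x": 0, "y": 0, "z": 0, "yaw": 0}
  ]
}}

```text
clock: 5.75
eef_pos: [500.4, -167.8, 314.0]
eef_rot: [3.137, 0.003, 1.749]
wrist_force: [0.4, -0.3, -3.6]
finger_gap: 7.4
finger_force: 50.0
```

{"op": "arm_command", "data": {
  "targets": [
    {"hand": -1, "x": 0.005, "y": -0.03, "z": 0, "yaw": 0},
    {"hand": -1, "x": 0.005, "y": -0.03, "z": 0, "yaw": 0},
    {"hand": -1, "x": 0, "y": 0, "z": 0, "yaw": 0.1},
    {"hand": -1, "x": 0, "y": 0, "z": 0, "yaw": 0.14},
    {"hand": -1, "x": 0, "y": 0, "z": 0, "yaw": 0.14},
    {"hand": -1, "x": 0, "y": 0, "z": 0, "yaw": 0.14},
    {"hand": -1, "x": 0, "y": 0, "z": 0, "yaw": 0.14},
    {"hand": -1, "x": 0, "y": 0, "z": 0, "yaw": 0.14},
    {"hand": -1, "x": 0, "y": 0, "z": 0, "yaw": 0.14},
    {"hand": -1, "x": 0, "y": 0, "z": 0, "yaw": 0.14}
  ]
}}

```text
clock: 6.75
eef_pos: [438.4, -168.1, 308.6]
eef_rot: [-3.139, 0.001, 0.663]
wrist_force: [0.1, -1.0, -4.4]
finger_gap: 7.8
finger_force: 50.0
```

{"op": "arm_command", "data": {
  "targets": [
    {"hand": -1, "x": 0, "y": 0, "z": 0, "yaw": 0.14},
    {"hand": -1, "x": 0, "y": 0, "z": 0, "yaw": 0.14},
    {"hand": -1, "x": 0, "y": 0, "z": 0, "yaw": 0.14},
    {"hand": -1, "x": 0, "y": 0, "z": 0, "yaw": 0.14},
    {"hand": -1, "x": 0, "y": 0, "z": 0, "yaw": 0.12},
    {"hand": -1, "x": 0, "y": 0, "z": 0, "yaw": 0.05},
    {"hand": -1, "x": 0, "y": 0, "z": 0, "yaw": 0}
  ]
}}

```text
clock: 7.45
eef_pos: [438.4, -168.1, 308.8]
eef_rot: [-3.141, 0.002, -0.062]
wrist_force: [0.2, 0.7, -4.3]
finger_gap: 7.9
finger_force: 50.0
```

```bash
python3 - <<'E'
from h import *
todo(420,290,314,-0.06)
E
```

```text
pos [ 438.4 -168.1  308.8] rot [-3.141e+00  2.000e-03 -6.200e-02] t 7.45 q [-0.44  0.06  1.57  0.    1.52  1.19] F [ 0.2  0.7 -4.3] gap 7.9
now dx -0.0467 dy -0.4561 dz -0.0052 yaw -0.002
turned dx -0.0459 dy -0.4562 dz -0.0052 yaw -0.002
```

{"op": "arm_command", "data": {
  "targets": [
    {"hand": -1, "x": -0.004, "y": -0.02, "z": 0, "yaw": 0},
    {"hand": -1, "x": -0.004, "y": -0.04, "z": 0, "yaw": 0},
    {"hand": -1, "x": -0.004, "y": -0.04, "z": 0, "yaw": 0},
    {"hand": -1, "x": -0.004, "y": -0.04, "z": 0, "yaw": 0},
    {"hand": -1, "x": -0.004, "y": -0.04, "z": 0, "yaw": 0},
    {"hand": -1, "x": -0.004, "y": -0.04, "z": 0, "yaw": 0},
    {"hand": -1, "x": -0.004, "y": -0.04, "z": 0, "yaw": 0},
    {"hand": -1, "x": -0.004, "y": -0.04, "z": 0, "yaw": 0},
    {"hand": -1, "x": -0.004, "y": -0.04, "z": 0, "yaw": 0},
    {"hand": -1, "x": -0.004, "y": -0.04, "z": 0, "yaw": 0}
  ]
}}

```text
clock: 8.45
eef_pos: [421.5, 215.0, 309.4]
eef_rot: [3.141, 0.001, -0.059]
wrist_force: [0.7, -1.0, -4.2]
finger_gap: 7.1
finger_force: 50.0
```

{"op": "arm_command", "data": {
  "targets": [
    {"hand": -1, "x": -0.004, "y": -0.04, "z": 0, "yaw": 0},
    {"hand": -1, "x": 0, "y": -0.025, "z": 0, "yaw": 0},
    {"hand": -1, "x": 0, "y": -0.011, "z": 0, "yaw": 0},
    {"hand": -1, "x": 0, "y": 0, "z": 0, "yaw": 0},
    {"hand": -1, "x": 0, "y": 0, "z": 0, "yaw": 0}
  ]
}}

```text
clock: 8.95
eef_pos: [422.8, 288.7, 310.0]
eef_rot: [3.141, 0.001, -0.061]
wrist_force: [0.5, 0.1, -4.3]
finger_gap: 7.7
finger_force: 50.0
```

```bash
python3 - <<'E'
from h import *
todo(420,290,314,-0.06)
im,c=grab('wrist','w4'); np.save('w4c.npy',np.array(c['cam_to_world']))
for P in ((559,286,180),): print(proj(c,P).round(0))
E
```

```text
pos [422.8 288.7 310. ] rot [ 3.141e+00  1.000e-03 -6.100e-02] t 8.95 q [ 0.53  0.16  1.46 -0.    1.53  2.16] F [ 0.5  0.1 -4.3] gap 7.7
now dx -0.0029 dy -0.0012 dz -0.0040 yaw -0.001
turned dx -0.0029 dy -0.0012 dz -0.0040 yaw -0.001
[252.  31.]
```

View pics/w4.png

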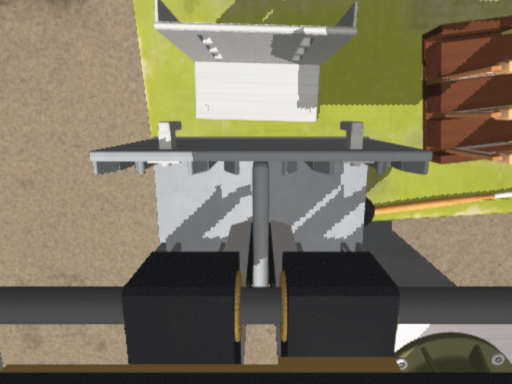

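The picture shows the panel's top edge from about (160,28) to (354,31), the claws at (168,127) and (354,127), and the foot's front edge at v≈120. I'll zoom in.

```bash
python3 - <<'E'
import cv2
im=cv2.imread('pics/w4.png')[0:170,85:440]
im=cv2.resize(im,None,fx=2.25,fy=2.25,interpolation=cv2.INTER_CUBIC)
cv2.imwrite('pics/w4c.png',im);print(im.shape)
E
```

```text
(382, 799, 3)
```

View pics/w4c.png

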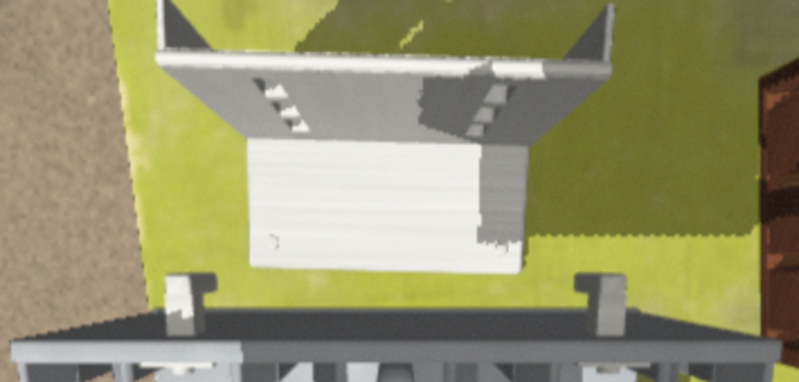

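```bash
python3 - <<'E'
from h import *
c=get_calibration('wrist')
f=lambda cu,cv,z:onz(c,85+(cu+.5)/2.25-.5,(cv+.5)/2.25-.5,z)
zo=310-80.7
def pr(n,a,b):
    v=a-b; print(n,np.linalg.norm(v).round(1),'yaw',np.arctan2(-v[0],v[1]).round(4),'mid',((a+b)/2).round(1))
pr('plate',f(12,343,zo+100),f(780,343,zo+100))
pr('claws',f(165,273,zo+90),f(625,273,zo+90))
pr('top',f(157,63,180),f(610,77,180))
pr('topback',f(157,50,180),f(610,62,180))
pr('junc',f(247,138,8),f(527,146,8))
pr('foot',f(250,267,8),f(521,272,8))
print(c['cam_to_world'][:3,3])
E
```

```text
plate 161.7 yaw -0.0615 mid [472.2 284.3 329.3]
claws 100.8 yaw -0.0614 mid [486.5 283.6 319.3]
top 170.6 yaw -0.0897 mid [559.4 283.2 180. ]
topback 169.9 yaw -0.0855 mid [564.3 282.9 180. ]
junc 167.5 yaw -0.0882 mid [559.1 283.6   8. ]
foot 168.1 yaw -0.0794 mid [484.9 289.4   8. ]
[488.65888545 283.6182708  489.12838286]
```

```bash
python3 -c "
from h import *
todo(477.3,292.5,151,-.087)"
```

```text
pos [422.9 288.5 310.2] rot [ 3.141  0.    -0.062] t 9.0 q [ 0.53  0.15  1.46 -0.    1.53  2.16] F [-1.   0.1 -4.8] gap 7.8
now dx 0.0541 dy -0.0074 dz 0.1592 yaw 0.025
turned dx 0.0538 dy -0.0088 dz 0.1592 yaw 0.025
```

{"op": "arm_command", "data": {
  "targets": [
    {"hand": -1, "x": 0, "y": 0, "z": 0.01, "yaw": 0.025},
    {"hand": -1, "x": 0, "y": -0.009, "z": 0.02, "yaw": 0},
    {"hand": -1, "x": 0.01, "y": 0, "z": 0.03, "yaw": 0},
    {"hand": -1, "x": 0.01, "y": 0, "z": 0.03, "yaw": 0},
    {"hand": -1, "x": 0.01, "y": 0, "z": 0.03, "yaw": 0},
    {"hand": -1, "x": 0.01, "y": 0, "z": 0.02, "yaw": 0},
    {"hand": -1, "x": 0.014, "y": 0, "z": 0.014, "yaw": 0},
    {"hand": -1, "x": 0, "y": 0, "z": 0.005, "yaw": 0},
    {"hand": -1, "x": 0, "y": 0, "z": 0, "yaw": 0},
    {"hand": -1, "x": 0, "y": 0, "z": 0, "yaw": 0}
  ]
}}

```text
clock: 10.0
eef_pos: [477.2, 293.7, 152.1]
eef_rot: [-3.141, -0.001, -0.087]
wrist_force: [-0.6, 0.4, -3.8]
finger_gap: 8.1
finger_force: 50.0
```

```bash
python3 - <<'E'
from h import *
todo(477.3,292.5,151,-.087)
im,c=grab('wrist','w5'); im2,_=grab('scene','s5')
a=cv2.imread('pics/w5.png')[:190,85:440]; b=cv2.imread('pics/s5.png')[120:230,160:290]
a=cv2.resize(a,None,fx=2.25,fy=2.25,interpolation=cv2.INTER_CUBIC)
cv2.imwrite('pics/w5c.png',a)
E
```

```text
pos [477.2 293.7 152.1] rot [-3.141e+00 -1.000e-03 -8.700e-02] t 10.0 q [0.49 0.37 1.56 0.   1.21 2.14] F [-0.6  0.4 -3.8] gap 8.1
now dx 0.0002 dy 0.0012 dz 0.0011 yaw 0.000
turned dx 0.0002 dy 0.0012 dz 0.0011 yaw 0.000
```

View pics/w5c.png

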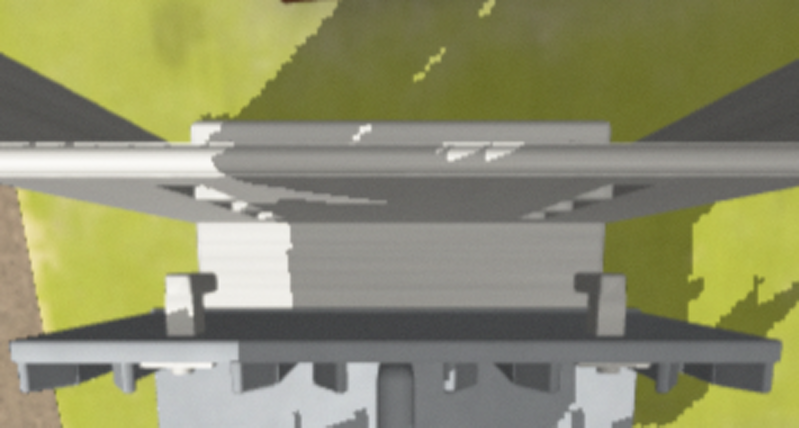

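The panel is now parallel to the image rows (v 142–175). The slot centre sits at u≈404 in the crop against the claws at ≈395, so the holder has to shift about 2 mm in +tool y.

{"op": "arm_command", "data": {
  "targets": [
    {"hand": -1, "x": 0, "y": 0.002, "z": 0.001, "yaw": 0},
    {"hand": -1, "x": 0.005, "y": 0, "z": 0, "yaw": 0},
    {"hand": -1, "x": 0.005, "y": 0, "z": 0, "yaw": 0},
    {"hand": -1, "x": 0.003, "y": 0, "z": 0, "yaw": 0},
    {"hand": -1, "x": 0, "y": 0, "z": 0, "yaw": 0},
    {"hand": -1, "x": 0, "y": 0, "z": 0, "yaw": 0}
  ]
}}

```text
clock: 10.7
eef_pos: [490.2, 290.7, 150.3]
eef_rot: [3.141, 0.0, -0.086]
wrist_force: [0.1, -1.2, -4.1]
finger_gap: 8.0
finger_force: 50.0
```

```bash
python3 - <<'E'
from h import *
todo(477.3,292.5,151,-.087)
im,c=grab('wrist','w6')
a=cv2.imread('pics/w6.png')[60:170,85:440]
a=cv2.resize(a,None,fx=2.25,fy=2.25,interpolation=cv2.INTER_CUBIC)
cv2.imwrite('pics/w6c.png',a)
E
```

```text
pos [490.2 290.7 150.3] rot [ 3.141  0.    -0.086] t 10.7 q [0.47 0.39 1.53 0.   1.22 2.13] F [ 0.1 -1.2 -4.1] gap 8.0
now dx -0.0130 dy -0.0007 dz -0.0007 yaw 0.001
turned dx -0.0130 dy -0.0007 dz -0.0007 yaw 0.001
```

View pics/w6c.png

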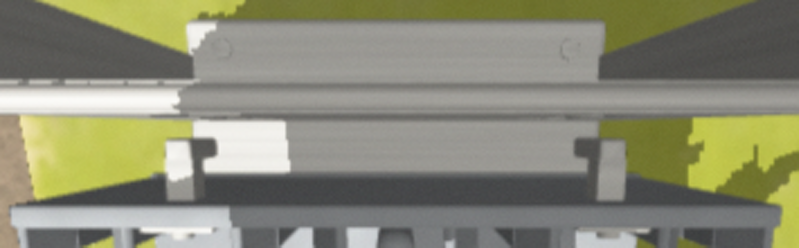

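Now the foot centre is at u≈396 and the claws at ≈395.5 in the crop, aligned to within 0.5 mm. I'll advance the claws into the slots.

{"op": "arm_command", "data": {
  "targets": [
    {"hand": -1, "x": 0.003, "y": 0, "z": 0, "yaw": 0},
    {"hand": -1, "x": 0.003, "y": 0, "z": 0, "yaw": 0},
    {"hand": -1, "x": 0.003, "y": 0, "z": 0, "yaw": 0},
    {"hand": -1, "x": 0.002, "y": 0, "z": 0, "yaw": 0},
    {"hand": -1, "x": 0, "y": 0, "z": 0, "yaw": 0}
  ]
}}

```text
clock: 11.25
eef_pos: [501.4, 289.7, 150.4]
eef_rot: [-3.142, -0.0, -0.086]
wrist_force: [0.5, 0.4, -4.3]
finger_gap: 7.2
finger_force: 50.0
```

{"op": "arm_command", "data": {
  "targets": [
    {"hand": -1, "x": 0.002, "y": 0, "z": 0, "yaw": 0},
    {"hand": -1, "x": 0.002, "y": 0, "z": 0, "yaw": 0},
    {"hand": -1, "x": 0.002, "y": 0, "z": 0, "yaw": 0},
    {"hand": -1, "x": 0, "y": 0, "z": 0, "yaw": 0}
  ]
}}

```text
clock: 11.65
eef_pos: [507.3, 289.1, 150.4]
eef_rot: [3.142, 0.0, -0.086]
wrist_force: [0.2, -0.9, -4.6]
finger_gap: 7.2
finger_force: 50.0
```

{"op": "arm_command", "data": {
  "targets": [
    {"hand": -1, "x": 0.001, "y": 0, "z": 0, "yaw": 0},
    {"hand": -1, "x": 0.001, "y": 0, "z": 0, "yaw": 0},
    {"hand": -1, "x": 0, "y": 0, "z": 0, "yaw": 0}
  ]
}}

```text
clock: 11.95
eef_pos: [508.4, 289.2, 150.4]
eef_rot: [3.141, 0.002, -0.086]
wrist_force: [-5.2, 0.8, -1.2]
finger_gap: 7.4
finger_force: 50.0
```

Contact with the panel came at the expected depth, so I'll press down.

{"op": "arm_command", "data": {
  "targets": [
    {"hand": -1, "x": 0, "y": 0, "z": 0.004, "yaw": 0},
    {"hand": -1, "x": 0, "y": 0, "z": 0.004, "yaw": 0},
    {"hand": -1, "x": 0, "y": 0, "z": 0.004, "yaw": 0},
    {"hand": -1, "x": 0, "y": 0, "z": 0.003, "yaw": 0},
    {"hand": -1, "x": 0, "y": 0, "z": 0, "yaw": 0}
  ]
}}

```text
clock: 12.45
eef_pos: [508.4, 289.1, 134.9]
eef_rot: [3.141, 0.002, -0.086]
wrist_force: [-3.2, -0.8, -6.3]
finger_gap: 7.6
finger_force: 50.0
```

{"op": "arm_command", "data": {
  "targets": [
    {"hand": -1, "x": 0, "y": 0, "z": 0.002, "yaw": 0},
    {"hand": -1, "x": 0, "y": 0, "z": 0.002, "yaw": 0},
    {"hand": -1, "x": 0, "y": 0, "z": 0.001, "yaw": 0},
    {"hand": -1, "x": 0, "y": 0, "z": 0, "yaw": 0},
    {"hand": -1, "x": 0, "y": 0, "z": 0, "yaw": 0}
  ]
}}

```text
clock: 12.95
eef_pos: [508.5, 289.2, 131.2]
eef_rot: [-3.142, 0.001, -0.086]
wrist_force: [-9.6, -0.3, 3.8]
finger_gap: 7.8
finger_force: 50.0
```

{"op": "arm_command", "data": {
  "targets": [
    {"hand": -1, "x": 0, "y": 0, "z": 0.001, "yaw": 0},
    {"hand": -1, "x": 0, "y": 0, "z": 0.001, "yaw": 0},
    {"hand": -1, "x": 0, "y": 0, "z": 0.001, "yaw": 0},
    {"hand": -1, "x": 0, "y": 0, "z": 0, "yaw": 0}
  ]
}}

```text
clock: 13.35
eef_pos: [508.6, 289.3, 130.9]
eef_rot: [-3.141, -0.0, -0.086]
wrist_force: [-21.4, -6.5, 30.0]
finger_gap: 7.2
finger_force: 50.0
```

{"op": "arm_command", "data": {
  "targets": [
    {"hand": -1, "x": -0.001, "y": 0, "z": 0, "yaw": 0},
    {"hand": -1, "x": 0, "y": 0, "z": 0.002, "yaw": 0},
    {"hand": -1, "x": 0, "y": 0, "z": 0, "yaw": 0}
  ]
}}

```text
clock: 13.65
eef_pos: [508.4, 289.4, 130.6]
eef_rot: [-3.14, -0.003, -0.086]
wrist_force: [-22.0, -10.3, 43.1]
finger_gap: 8.0
finger_force: 50.0
```

```bash
python3 - <<'E'
from h import *
s=manip.read_state();print(s['eef_pos'],s['wrist_force'],s['moment'])
grab('scene','s7');grab('wrist','w7')
a=cv2.imread('pics/s7.png')[110:270,150:310]
cv2.imwrite('pics/s7c.png',np.hstack([cv2.resize(a,(450,450),interpolation=cv2.INTER_CUBIC),cv2.resize(cv2.imread('pics/w7.png')[:256,100:420],(350,280))if 0 else cv2.copyMakeBorder(cv2.resize(cv2.imread('pics/w7.png')[:256,100:420],(350,280)),0,170,0,0,0)]))
E
```

```text
[508.44943065 289.40281683 130.64413985] [-21.99961987 -10.27498188  43.08701732] [-1.94004686  4.71780198 -0.07793426]
```

View pics/s7c.png

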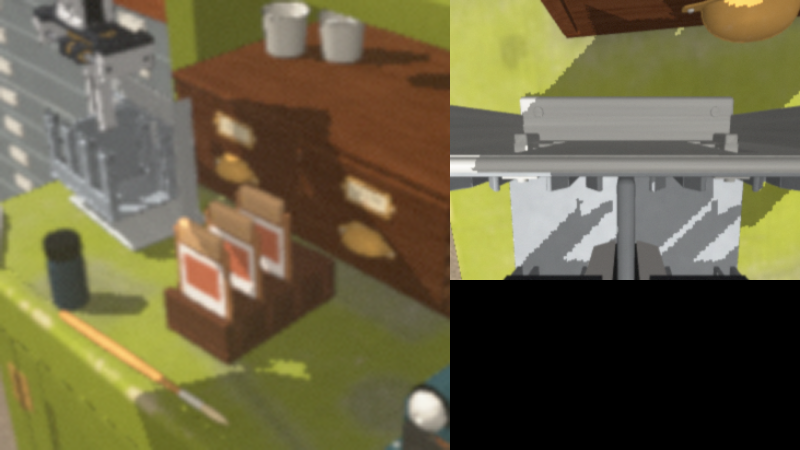

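The holder hangs flush, with both claws visible behind the panel at (527,143) and (727,143). Next I relax the push and pull up lightly to check the lock.

{"op": "arm_command", "data": {
  "targets": [
    {"hand": -1, "x": -0.001, "y": 0, "z": -0.003, "yaw": 0},
    {"hand": -1, "x": 0, "y": 0, "z": -0.002, "yaw": 0},
    {"hand": -1, "x": 0, "y": 0, "z": 0, "yaw": 0}
  ]
}}

```text
clock: 14.05
eef_pos: [507.4, 289.2, 130.6]
eef_rot: [-3.141, -0.001, -0.086]
wrist_force: [-0.9, -0.3, 0.2]
finger_gap: 7.8
finger_force: 50.0
```

{"op": "arm_command", "data": {
  "targets": [
    {"hand": -1, "x": 0, "y": 0, "z": -0.001, "yaw": 0},
    {"hand": -1, "x": 0, "y": 0, "z": 0, "yaw": 0}
  ]
}}

```text
clock: 14.25
eef_pos: [507.1, 289.2, 131.1]
eef_rot: [3.141, 0.0, -0.086]
wrist_force: [-0.7, -0.5, -3.7]
finger_gap: 7.6
finger_force: 50.0
```

{"op": "arm_command", "data": {
  "targets": [
    {"hand": -1, "x": 0, "y": 0, "z": -0.001, "yaw": 0},
    {"hand": -1, "x": 0, "y": 0, "z": 0, "yaw": 0}
  ]
}}

```text
clock: 14.45
eef_pos: [507.1, 289.2, 132.3]
eef_rot: [3.141, 0.0, -0.086]
wrist_force: [0.4, -0.4, -4.9]
finger_gap: 7.9
finger_force: 50.0
```

It lifts with its own weight, so the lock is the hook geometry. I'll press it home again against the panel and release.

{"op": "arm_command", "data": {
  "targets": [
    {"hand": -1, "x": 0.002, "y": 0, "z": 0.001, "yaw": 0},
    {"hand": -1, "x": 0, "y": 0, "z": 0.002, "yaw": 0},
    {"hand": -1, "x": 0, "y": 0, "z": 0.002, "yaw": 0},
    {"hand": -1, "x": 0, "y": 0, "z": 0.001, "yaw": 0},
    {"hand": -1, "x": 0, "y": 0, "z": 0, "yaw": 0}
  ]
}}

```text
clock: 14.95
eef_pos: [508.7, 289.3, 130.9]
eef_rot: [-3.141, -0.001, -0.086]
wrist_force: [-24.0, -9.3, 41.5]
finger_gap: 7.5
finger_force: 50.0
```

{"op": "arm_command", "data": {
  "targets": [
    {"hand": -1, "x": -0.001, "y": 0, "z": -0.003, "yaw": 0},
    {"hand": -1, "x": 0, "y": 0, "z": 0, "yaw": 0},
    {"hand": -0.5, "x": 0, "y": 0, "z": 0, "yaw": 0},
    {"hand": -0.5, "x": 0, "y": 0, "z": 0, "yaw": 0},
    {"hand": -0.5, "x": 0, "y": 0, "z": 0, "yaw": 0},
    {"hand": -0.5, "x": 0, "y": 0, "z": 0, "yaw": 0}
  ]
}}

```text
clock: 15.55
eef_pos: [508.2, 289.1, 129.3]
eef_rot: [3.142, -0.0, -0.086]
wrist_force: [0.5, 0.3, 0.0]
finger_gap: 23.6
finger_force: 0.0
```

```bash
python3 - <<'E'
from h import *
todo(508,289,131)
E
```

```text
pos [508.2 289.1 129.3] rot [ 3.142 -0.    -0.086] t 15.55 q [ 0.45  0.45  1.5  -0.    1.19  2.11] F [0.5 0.3 0. ] gap 23.6
now dx -0.0002 dy 0.0001 dz -0.0017 yaw 0.000
turned dx -0.0002 dy 0.0001 dz -0.0017 yaw 0.000
```

{"op": "arm_command", "data": {
  "targets": [
    {"hand": -0.3, "x": 0, "y": 0, "z": -0.01, "yaw": 0},
    {"hand": -0.3, "x": 0, "y": 0, "z": -0.03, "yaw": 0},
    {"hand": -0.3, "x": 0, "y": 0, "z": -0.04, "yaw": 0},
    {"hand": -0.3, "x": 0, "y": 0, "z": -0.04, "yaw": 0},
    {"hand": -0.3, "x": 0, "y": 0, "z": -0.04, "yaw": 0},
    {"hand": -0.3, "x": 0, "y": 0.02, "z": -0.01, "yaw": 0},
    {"hand": -0.3, "x": -0.005, "y": 0.04, "z": 0, "yaw": -0.05},
    {"hand": -0.3, "x": -0.01, "y": 0.04, "z": 0, "yaw": -0.1},
    {"hand": -0.3, "x": -0.015, "y": 0.04, "z": 0, "yaw": -0.14},
    {"hand": -0.3, "x": -0.02, "y": 0.035, "z": 0, "yaw": -0.14}
  ]
}}

```text
clock: 16.55
eef_pos: [460.5, 109.0, 299.3]
eef_rot: [3.141, 0.0, 0.349]
wrist_force: [0.8, -0.8, 0.1]
finger_gap: 33.0
finger_force: 0.0
```

{"op": "arm_command", "data": {
  "targets": [
    {"hand": -0.3, "x": -0.02, "y": 0.035, "z": 0, "yaw": -0.14},
    {"hand": -0.3, "x": -0.02, "y": 0.03, "z": 0, "yaw": -0.14},
    {"hand": -0.3, "x": -0.02, "y": 0.02, "z": 0, "yaw": -0.14},
    {"hand": -0.3, "x": 0, "y": 0, "z": 0, "yaw": -0.14},
    {"hand": -0.3, "x": 0, "y": 0, "z": 0, "yaw": -0.14},
    {"hand": -0.3, "x": 0, "y": 0, "z": 0, "yaw": -0.14},
    {"hand": -0.3, "x": 0, "y": 0, "z": 0, "yaw": -0.14},
    {"hand": -0.3, "x": 0, "y": 0, "z": 0, "yaw": -0.14},
    {"hand": -0.3, "x": 0, "y": 0, "z": 0, "yaw": -0.14},
    {"hand": -0.3, "x": 0, "y": 0, "z": 0, "yaw": -0.137}
  ]
}}

```text
clock: 17.55
eef_pos: [445.8, 7.7, 299.3]
eef_rot: [-3.141, 0.0, 1.744]
wrist_force: [0.1, 0.3, -0.4]
finger_gap: 32.9
finger_force: 0.0
```

```bash
python3 - <<'E'
from h import *
todo(480,7,300,1.605)
E
```

```text
pos [445.8   7.7 299.3] rot [-3.141  0.     1.744] t 17.55 q [-0.06  0.    1.64 -0.    1.49 -0.24] F [ 0.1  0.3 -0.4] gap 32.9
now dx -0.0066 dy 0.0336 dz -0.0007 yaw 0.139
turned dx -0.0018 dy 0.0342 dz -0.0007 yaw 0.139
```

{"op": "arm_command", "data": {
  "targets": [
    {"hand": -0.3, "x": 0, "y": 0, "z": 0, "yaw": 0.139},
    {"hand": -0.3, "x": -0.002, "y": 0.034, "z": 0, "yaw": 0},
    {"hand": -0.3, "x": 0, "y": 0, "z": 0, "yaw": 0},
    {"hand": -0.3, "x": 0, "y": 0, "z": 0, "yaw": 0}
  ]
}}

```text
clock: 17.95
eef_pos: [480.0, 6.7, 298.9]
eef_rot: [-3.14, -0.0, 1.6]
wrist_force: [-0.3, 0.9, -0.5]
finger_gap: 32.8
finger_force: 0.0
```

```bash
python3 - <<'E'
from h import *
todo(480,7,300,1.605)
im,c=grab('wrist','w8')
hsv=cv2.cvtColor(im,cv2.COLOR_RGB2HSV)
a=cv2.imread('pics/w8.png')[60:260,130:400]
cv2.imwrite('pics/w8c.png',cv2.resize(a,None,fx=2.9,fy=2.9,interpolation=cv2.INTER_CUBIC))
t,ct=grab('top','top8')
E
```

```text
pos [480.    6.7 298.9] rot [-3.14 -0.    1.6 ] t 17.95 q [-0.06  0.08  1.56 -0.    1.5  -0.09] F [-0.3  0.9 -0.5] gap 32.8
now dx 0.0003 dy 0.0000 dz -0.0011 yaw -0.005
turned dx 0.0003 dy 0.0000 dz -0.0011 yaw -0.005
```

View pics/w8c.png

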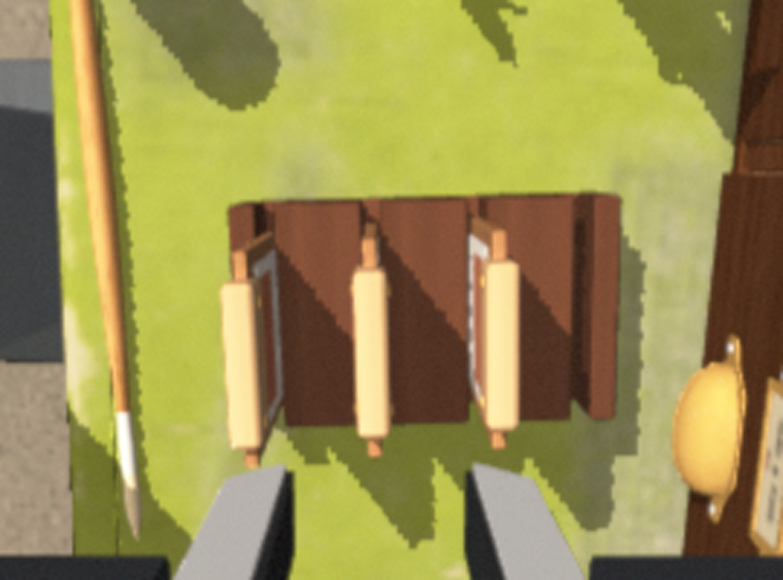

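The battens run in the crop from (240,282) to (245,448), (370,268) to (373,438) and (502,262) to (503,430). Their tops are at z=144.

```bash
python3 - <<'E'
from h import *
c=get_calibration('wrist')
f=lambda cu,cv,z:onz(c,130+(cu+.5)/2.9-.5,60+(cv+.5)/2.9-.5,z)
for n,a in dict(L=(240,282,244.5,448),M=(370,268,373.5,438),R=(502,262,503,430)).items():
    p,q=f(a[0],a[1],144),f(a[2],a[3],144);v=p-q
    print(n,((p+q)/2).round(1),np.linalg.norm(v).round(1),np.arctan2(v[1],v[0]).round(3))
todo(480,7,300,1.6)
E
```

```text
L [432.6   0.9 144. ] 59.3 1.595
M [477.7   6.5 144. ] 60.4 1.619
R [523.2  10.3 144. ] 59.5 1.635
pos [479.7   6.9 299.5] rot [-3.141  0.     1.6  ] t 18.05 q [-0.06  0.08  1.56 -0.    1.5  -0.09] F [-1.1 -1.3  0.5] gap 32.6
now dx 0.0001 dy 0.0003 dz -0.0005 yaw -0.000
turned dx 0.0001 dy 0.0003 dz -0.0005 yaw -0.000
```

```bash
python3 - <<'E'
from h import *
c=get_calibration('wrist'); t=get_calibration('top'); s=get_calibration('scene')
f=lambda cu,cv,z:onz(c,130+(cu+.5)/2.9-.5,60+(cv+.5)/2.9-.5,z)
print('base',f(728,175,0).round(0),f(690,550,0).round(0))
for z in (0,100,150,200,250,300): print(z,onz(t,230,162,z).round(0),onz(t,230,118,z).round(0), 'scene corner',onz(s,318,217,z).round(0))
E
```

```text
base [646.  71.   0.] [ 647. -121.    0.]
0 [642.  48.   0.] [790.  52.   0.] scene corner [ 692. -155.    0.]
100 [621.  40. 100.] [757.  44. 100.] scene corner [ 576. -236.  100.]
150 [610.  36. 150.] [740.  40. 150.] scene corner [ 518. -276.  150.]
200 [600.  32. 200.] [723.  36. 200.] scene corner [ 459. -316.  200.]
250 [589.  28. 250.] [707.  31. 250.] scene corner [ 401. -357.  250.]
300 [579.  24. 300.] [690.  27. 300.] scene corner [ 343. -397.  300.]
```

View pics/w8.png

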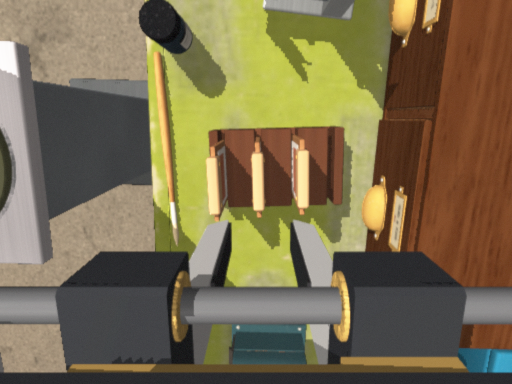

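The chest front is at x≈646, clear of the gripper body. I'll take the middle card first.

{"op": "arm_command", "data": {
  "targets": [
    {"hand": -0.3, "x": 0, "y": -0.0035, "z": 0.02, "yaw": -0.012},
    {"hand": -0.3, "x": 0, "y": 0, "z": 0.04, "yaw": 0},
    {"hand": -0.3, "x": 0, "y": 0, "z": 0.04, "yaw": 0},
    {"hand": -0.3, "x": 0, "y": 0, "z": 0.03, "yaw": 0},
    {"hand": -0.3, "x": 0, "y": 0, "z": 0.03, "yaw": 0},
    {"hand": -0.3, "x": 0, "y": 0, "z": 0.022, "yaw": 0},
    {"hand": -0.3, "x": 0, "y": 0, "z": 0, "yaw": 0},
    {"hand": -0.3, "x": 0, "y": 0, "z": 0, "yaw": 0}
  ],
  "newtons": 25
}}

```text
clock: 18.85
eef_pos: [476.8, 6.9, 118.5]
eef_rot: [3.141, 0.0, 1.612]
wrist_force: [-0.7, 0.2, 1.9]
finger_gap: 33.2
finger_force: 0.0
```

{"op": "arm_command", "data": {
  "targets": [
    {"hand": -1, "x": 0, "y": 0, "z": 0, "yaw": 0},
    {"hand": -1, "x": 0, "y": 0, "z": 0, "yaw": 0},
    {"hand": -1, "x": 0, "y": 0, "z": 0, "yaw": 0},
    {"hand": -1, "x": 0, "y": 0, "z": 0, "yaw": 0},
    {"hand": -1, "x": 0, "y": 0, "z": 0, "yaw": 0}
  ]
}}

```text
clock: 19.35
eef_pos: [477.2, 6.9, 118.2]
eef_rot: [3.14, 0.0, 1.612]
wrist_force: [-0.4, 0.3, 6.2]
finger_gap: 11.6
finger_force: 25.0
```

{"op": "arm_command", "data": {
  "targets": [
    {"hand": -1, "x": 0, "y": 0, "z": -0.01, "yaw": 0},
    {"hand": -1, "x": 0, "y": 0, "z": -0.02, "yaw": 0},
    {"hand": -1, "x": 0, "y": 0, "z": -0.03, "yaw": 0},
    {"hand": -1, "x": 0, "y": 0, "z": -0.04, "yaw": 0},
    {"hand": -1, "x": 0, "y": 0, "z": -0.04, "yaw": 0},
    {"hand": -1, "x": 0, "y": 0, "z": -0.04, "yaw": 0},
    {"hand": -1, "x": 0, "y": 0, "z": -0.03, "yaw": 0},
    {"hand": -1, "x": 0, "y": 0, "z": 0, "yaw": 0},
    {"hand": -1, "x": 0, "y": 0, "z": 0, "yaw": 0}
  ]
}}

```text
clock: 20.25
eef_pos: [476.6, 6.9, 327.5]
eef_rot: [3.141, 0.0, 1.612]
wrist_force: [0.3, -0.6, -1.3]
finger_gap: 12.1
finger_force: 25.0
```

```bash
python3 - <<'E'
from h import *
todo(480,7,300,1.6)
im,c=grab('wrist','w9')
t,ct=grab('top','top9'); s,_=grab('scene','s9')
bgr=cv2.imread('pics/w9.png')
out=np.zeros((600,800,3),np.uint8)
out[:300,:400]=cv2.resize(bgr,(400,300))
out[300:,:400]=cv2.resize(cv2.imread('pics/top9.png')[150:255,120:260],(400,300),interpolation=cv2.INTER_CUBIC)
out[:300,400:]=cv2.resize(cv2.imread('pics/s9.png')[110:230,150:310],(400,300),interpolation=cv2.INTER_CUBIC)
out[300:,400:]=cv2.resize(bgr[140:290,180:380],(400,300),interpolation=cv2.INTER_CUBIC)
cv2.imwrite('pics/m9.png',out)
E
```

```text
pos [476.6   6.9 327.5] rot [3.141 0.    1.612] t 20.25 q [-0.06  0.07  1.52 -0.    1.56 -0.1 ] F [ 0.3 -0.6 -1.3] gap 12.1
now dx -0.0001 dy 0.0034 dz 0.0275 yaw 0.012
turned dx -0.0000 dy 0.0034 dz 0.0275 yaw 0.012
```

View pics/m9.png

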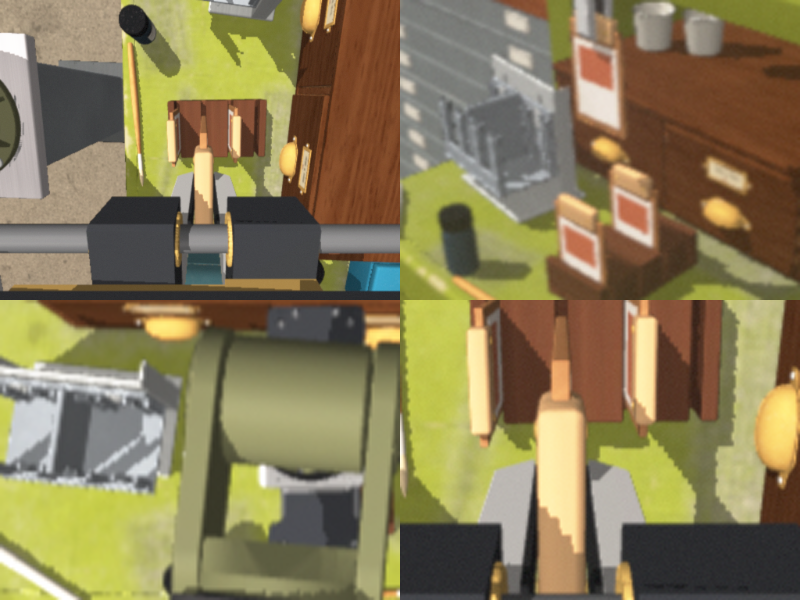

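```bash
python3 - <<'E'
from h import *
c=get_calibration('wrist'); s=manip.read_state()
p=s['eef_pos'];w=s['eef_rot'][2]
e=onz(c,260,188,327.5+25.7)
ax=np.array([np.cos(w),np.sin(w)]); print('batten end along tool x',(e[:2]-p[:2])@ax)
# target: hung holder axes
u=np.array([np.cos(-.086),np.sin(-.086)]); v=np.array([-u[1],u[0]])
H=np.array([508.5,289.2])+2.4*u
for g,y in enumerate((-72,-24,24,72),1): print(g,(H+v*y).round(1))
P=H+v*72; todo(P[0]-0,P[1],327,-.086)
E
```

```text
batten end along tool x 32.25576302949189
1 [504.7 217.3]
2 [508.8 265.1]
3 [513.  312.9]
4 [517.1 360.7]
pos [476.4   7.  326.2] rot [-3.139 -0.     1.612] t 20.4 q [-0.06  0.07  1.52  0.    1.56 -0.1 ] F [ 1.   0.2 -0.2] gap 11.8
now dx 0.3518 dy 0.0552 dz -0.0008 yaw 1.698
turned dx 0.0102 dy -0.3559 dz -0.0008 yaw 1.698
```

The card is lifted upright and the holder still hangs straight. I'll turn and carry the card to guide 4.

{"op": "arm_command", "data": {
  "targets": [
    {"hand": -1, "x": 0, "y": 0, "z": 0, "yaw": 0.1},
    {"hand": -1, "x": 0, "y": 0, "z": 0, "yaw": 0.148},
    {"hand": -1, "x": 0, "y": 0, "z": 0, "yaw": 0.15},
    {"hand": -1, "x": 0, "y": 0, "z": 0, "yaw": 0.15},
    {"hand": -1, "x": 0, "y": 0, "z": 0, "yaw": 0.15},
    {"hand": -1, "x": 0, "y": 0, "z": 0, "yaw": 0.15},
    {"hand": -1, "x": 0, "y": 0, "z": 0, "yaw": 0.15},
    {"hand": -1, "x": 0, "y": 0, "z": 0, "yaw": 0.15},
    {"hand": -1, "x": 0, "y": 0, "z": 0, "yaw": 0.15},
    {"hand": -1, "x": 0, "y": 0, "z": 0, "yaw": 0.15}
  ]
}}

```text
clock: 21.4
eef_pos: [476.5, 7.0, 326.4]
eef_rot: [-3.141, 0.002, 0.158]
wrist_force: [-0.4, 0.1, -1.0]
finger_gap: 11.6
finger_force: 25.0
```

{"op": "arm_command", "data": {
  "targets": [
    {"hand": -1, "x": 0, "y": 0, "z": 0, "yaw": 0.15},
    {"hand": -1, "x": 0, "y": -0.02, "z": 0, "yaw": 0.1},
    {"hand": -1, "x": 0.002, "y": -0.036, "z": 0, "yaw": 0},
    {"hand": -1, "x": 0.002, "y": -0.04, "z": 0, "yaw": 0},
    {"hand": -1, "x": 0.001, "y": -0.04, "z": 0, "yaw": 0},
    {"hand": -1, "x": 0.001, "y": -0.04, "z": 0, "yaw": 0},
    {"hand": -1, "x": 0.001, "y": -0.04, "z": 0, "yaw": 0},
    {"hand": -1, "x": 0.001, "y": -0.04, "z": 0, "yaw": 0},
    {"hand": -1, "x": 0, "y": -0.04, "z": 0, "yaw": 0},
    {"hand": -1, "x": 0, "y": -0.03, "z": 0, "yaw": 0}
  ]
}}

```text
clock: 22.4
eef_pos: [510.3, 333.3, 325.9]
eef_rot: [3.14, 0.002, -0.085]
wrist_force: [-0.3, -0.0, -0.5]
finger_gap: 12.1
finger_force: 25.0
```

```bash
python3 -c "
from h import *
todo(515,360.9,270,-.086)"
```

```text
pos [510.3 333.3 325.9] rot [ 3.14e+00  2.00e-03 -8.50e-02] t 22.4 q [0.52 0.39 1.13 0.   1.63 2.17] F [-0.3 -0.  -0.5] gap 12.1
now dx 0.0023 dy -0.0279 dz 0.0559 yaw 0.001
turned dx 0.0023 dy -0.0279 dz 0.0559 yaw 0.001
```

{"op": "arm_command", "data": {
  "targets": [
    {"hand": -1, "x": 0.002, "y": -0.02, "z": 0.02, "yaw": 0},
    {"hand": -1, "x": 0, "y": -0.006, "z": 0.026, "yaw": 0},
    {"hand": -1, "x": 0, "y": -0.001, "z": 0.01, "yaw": 0},
    {"hand": -1, "x": 0, "y": 0, "z": 0, "yaw": 0},
    {"hand": -1, "x": 0, "y": 0, "z": 0, "yaw": 0}
  ]
}}

```text
clock: 22.9
eef_pos: [515.3, 357.4, 272.4]
eef_rot: [-3.141, -0.001, -0.087]
wrist_force: [0.2, 1.0, -1.0]
finger_gap: 12.2
finger_force: 25.0
```

```bash
python3 - <<'E'
from h import *
todo(515,360.9,161,-.086)
im,c=grab('wrist','w10')
cv2.imwrite('pics/w10c.png',cv2.resize(cv2.imread('pics/w10.png')[60:300,150:420],None,fx=2.4,fy=2.4,interpolation=cv2.INTER_CUBIC))
E
```

```text
pos [515.3 357.4 272.4] rot [-3.141e+00 -1.000e-03 -8.700e-02] t 22.9 q [ 0.55  0.44  1.18 -0.    1.52  2.21] F [ 0.2  1.  -1. ] gap 12.2
now dx -0.0006 dy -0.0034 dz 0.1114 yaw -0.001
turned dx -0.0006 dy -0.0034 dz 0.1114 yaw -0.001
```

View pics/w10c.png

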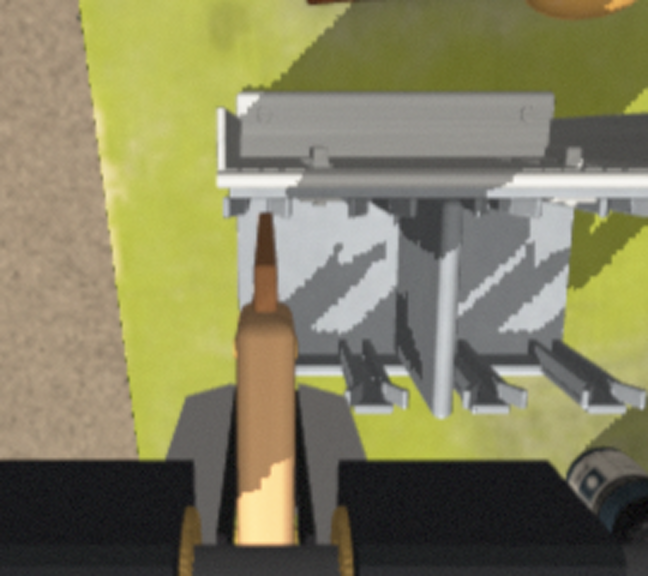

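The card's far edge at (264,213) sits over the back guide between the bumps at (235,207) and (283,207). It needs a 3.5 mm shift, and then it can go down.

{"op": "arm_command", "data": {
  "targets": [
    {"hand": -1, "x": -0.0005, "y": -0.0035, "z": 0, "yaw": 0},
    {"hand": -1, "x": 0, "y": 0, "z": 0.015, "yaw": 0},
    {"hand": -1, "x": 0, "y": 0, "z": 0.015, "yaw": 0},
    {"hand": -1, "x": 0, "y": 0, "z": 0.01, "yaw": 0},
    {"hand": -1, "x": 0, "y": 0, "z": 0.01, "yaw": 0},
    {"hand": -1, "x": 0, "y": 0, "z": 0, "yaw": 0}
  ]
}}

```text
clock: 23.55
eef_pos: [514.7, 361.2, 220.4]
eef_rot: [3.141, 0.001, -0.086]
wrist_force: [-0.2, -0.4, -1.1]
finger_gap: 11.7
finger_force: 25.0
```

{"op": "arm_command", "data": {
  "targets": [
    {"hand": -1, "x": 0, "y": 0, "z": 0.01, "yaw": 0},
    {"hand": -1, "x": 0, "y": 0, "z": 0.01, "yaw": 0},
    {"hand": -1, "x": 0, "y": 0, "z": 0, "yaw": 0}
  ]
}}

```text
clock: 23.85
eef_pos: [514.4, 361.1, 199.7]
eef_rot: [3.14, 0.002, -0.086]
wrist_force: [-0.3, -0.4, -0.8]
finger_gap: 11.9
finger_force: 25.0
```

Clean entry with no force. I'll go on to the floor.

{"op": "arm_command", "data": {
  "targets": [
    {"hand": -1, "x": 0, "y": 0, "z": 0.01, "yaw": 0},
    {"hand": -1, "x": 0, "y": 0, "z": 0.01, "yaw": 0},
    {"hand": -1, "x": 0, "y": 0, "z": 0.01, "yaw": 0},
    {"hand": -1, "x": 0, "y": 0, "z": 0.005, "yaw": 0},
    {"hand": -1, "x": 0, "y": 0, "z": 0.002, "yaw": 0},
    {"hand": -1, "x": 0, "y": 0, "z": 0, "yaw": 0}
  ]
}}

```text
clock: 24.45
eef_pos: [514.9, 361.4, 164.3]
eef_rot: [3.142, 0.0, -0.086]
wrist_force: [-0.4, -0.5, -0.7]
finger_gap: 11.9
finger_force: 25.0
```

{"op": "arm_command", "data": {
  "targets": [
    {"hand": -1, "x": 0, "y": 0, "z": 0.001, "yaw": 0},
    {"hand": -1, "x": 0, "y": 0, "z": 0.001, "yaw": 0},
    {"hand": -1, "x": 0, "y": 0, "z": 0, "yaw": 0}
  ]
}}

```text
clock: 24.75
eef_pos: [514.9, 361.4, 162.5]
eef_rot: [-3.142, -0.0, -0.086]
wrist_force: [0.4, 0.1, -1.5]
finger_gap: 12.2
finger_force: 25.0
```

{"op": "arm_command", "data": {
  "targets": [
    {"hand": -1, "x": 0, "y": 0, "z": 0.001, "yaw": 0},
    {"hand": -1, "x": 0, "y": 0, "z": 0.001, "yaw": 0},
    {"hand": -1, "x": 0, "y": 0, "z": 0, "yaw": 0}
  ]
}}

```text
clock: 25.05
eef_pos: [515.0, 361.5, 160.8]
eef_rot: [-3.141, -0.0, -0.086]
wrist_force: [-1.8, 0.3, 2.9]
finger_gap: 11.7
finger_force: 25.0
```

Seated. I'll release and return for the next card.

{"op": "arm_command", "data": {
  "targets": [
    {"hand": -1, "x": 0, "y": 0, "z": -0.0005, "yaw": 0},
    {"hand": -0.5, "x": 0, "y": 0, "z": 0, "yaw": 0},
    {"hand": -0.5, "x": 0, "y": 0, "z": 0, "yaw": 0},
    {"hand": -0.5, "x": 0, "y": 0, "z": 0, "yaw": 0},
    {"hand": -0.5, "x": 0, "y": 0, "z": -0.01, "yaw": 0},
    {"hand": -0.5, "x": 0, "y": 0, "z": -0.03, "yaw": 0},
    {"hand": -0.4, "x": 0, "y": 0, "z": -0.04, "yaw": 0},
    {"hand": -0.3, "x": 0, "y": 0, "z": -0.04, "yaw": 0},
    {"hand": -0.3, "x": 0, "y": 0.01, "z": -0.02, "yaw": 0},
    {"hand": -0.3, "x": 0, "y": 0.03, "z": 0, "yaw": 0}
  ]
}}

```text
clock: 26.05
eef_pos: [511.8, 322.7, 304.8]
eef_rot: [-3.138, -0.005, -0.084]
wrist_force: [1.4, 0.2, -0.5]
finger_gap: 33.4
finger_force: 0.0
```

{"op": "arm_command", "data": {
  "targets": [
    {"hand": -0.3, "x": 0, "y": 0.04, "z": 0, "yaw": 0},
    {"hand": -0.3, "x": 0, "y": 0.04, "z": 0, "yaw": 0},
    {"hand": -0.3, "x": 0, "y": 0.04, "z": 0, "yaw": 0},
    {"hand": -0.3, "x": 0, "y": 0.04, "z": 0, "yaw": 0},
    {"hand": -0.3, "x": 0, "y": 0.04, "z": 0, "yaw": 0},
    {"hand": -0.3, "x": 0, "y": 0.04, "z": 0, "yaw": 0},
    {"hand": -0.3, "x": 0, "y": 0.04, "z": 0, "yaw": 0},
    {"hand": -0.3, "x": 0, "y": 0.03, "z": 0, "yaw": 0},
    {"hand": -0.3, "x": 0, "y": 0, "z": 0, "yaw": -0.1},
    {"hand": -0.3, "x": 0, "y": 0, "z": 0, "yaw": -0.14}
  ]
}}

```text
clock: 27.05
eef_pos: [484.7, 11.7, 301.9]
eef_rot: [3.141, -0.001, 0.156]
wrist_force: [0.6, 0.7, 0.3]
finger_gap: 32.9
finger_force: 0.0
```

{"op": "arm_command", "data": {
  "targets": [
    {"hand": -0.3, "x": 0, "y": 0, "z": 0, "yaw": -0.15},
    {"hand": -0.3, "x": 0, "y": 0, "z": 0, "yaw": -0.15},
    {"hand": -0.3, "x": 0, "y": 0, "z": 0, "yaw": -0.15},
    {"hand": -0.3, "x": 0, "y": 0, "z": 0, "yaw": -0.15},
    {"hand": -0.3, "x": 0, "y": 0, "z": 0, "yaw": -0.15},
    {"hand": -0.3, "x": 0, "y": 0, "z": 0, "yaw": -0.15},
    {"hand": -0.3, "x": 0, "y": 0, "z": 0, "yaw": -0.15},
    {"hand": -0.3, "x": 0, "y": 0, "z": 0, "yaw": -0.15},
    {"hand": -0.3, "x": 0, "y": 0, "z": 0, "yaw": -0.15},
    {"hand": -0.3, "x": 0, "y": 0, "z": 0, "yaw": -0.1}
  ]
}}

```text
clock: 28.05
eef_pos: [484.8, 12.7, 301.8]
eef_rot: [3.141, 0.0, 1.61]
wrist_force: [0.5, -0.1, -0.7]
finger_gap: 32.7
finger_force: 0.0
```

```bash
cat >> h.py <<'E'
def battens(c,im,z=144):
    h=cv2.cvtColor(im,cv2.COLOR_RGB2HSV)
    m=cv2.inRange(h,(8,60,150),(24,160,255)); m[250:]=0
    m=cv2.morphologyEx(m,cv2.MORPH_OPEN,np.ones((3,3)))
    for k in cv2.findContours(m,cv2.RETR_EXTERNAL,cv2.CHAIN_APPROX_NONE)[0]:
        if cv2.contourArea(k)<250: continue
        r=cv2.minAreaRect(k); b=cv2.boxPoints(r)
        P=np.array([onz(c,*q,z)[:2] for q in b]); e=P-np.roll(P,1,0); L=np.linalg.norm(e,axis=1)
        v=e[L.argmax()]; v=v if v[1]>0 else -v
        print('batten',np.round(r[0],0),'ctr',P.mean(0).round(1),'LxW',L.max().round(1),L.min().round(1),'yaw',np.arctan2(v[1],v[0]).round(3))
E
python3 - <<'E'
from h import *
todo(500,7,280,1.61)
im,c=grab('wrist','w11'); battens(c,im)
print('old:'); 
E
```

```text
pos [484.8  12.7 301.8] rot [3.141 0.    1.61 ] t 28.05 q [-0.05  0.09  1.55 -0.    1.5  -0.09] F [ 0.5 -0.1 -0.7] gap 32.7
now dx -0.0063 dy 0.0150 dz 0.0218 yaw -0.000
turned dx -0.0063 dy 0.0150 dz 0.0218 yaw -0.000
batten [391. 223.] ctr [623.9 -26.9] LxW 59.2 12.6 yaw 1.579
batten [367. 213.] ctr [598.1 -16.8] LxW 57.8 24.6 yaw 1.571
batten [100. 216.] ctr [319.9 -32. ] LxW 113.0 70.9 yaw 0.039
batten [189. 168.] ctr [413.6  22.4] LxW 69.3 10.5 yaw 1.669
batten [278. 162.] ctr [502.5  32.7] LxW 69.6 11.8 yaw 1.626
batten [160. 123.] ctr [384.9  63.8] LxW 130.5 7.1 yaw 1.641
batten [426.  17.] ctr [630.6 171.2] LxW 29.8 13.0 yaw 1.59
batten [399.  19.] ctr [606.5 168.7] LxW 33.2 21.7 yaw 1.628
batten [72. 42.] ctr [305.6 135.8] LxW 137.2 73.6 yaw 0.039
old:
```

The block has been knocked about 20 mm: the battens are now near (414,22) and (503,33). I've also viewed 15 pictures, one over the limit of 14, so from here I'll use numeric measurements only. Next is a tighter batten mask.

```bash
python3 - <<'E'
from h import *
im=cv2.cvtColor(cv2.imread('pics/w11.png'),cv2.COLOR_BGR2RGB)
h=cv2.cvtColor(im,cv2.COLOR_RGB2HSV)
for (u,v0) in ((189,168),(278,162)):
    sl=[(int(v),h[int(v),u].tolist()) for v in range(v0-42,v0+43,4)]
    print(u,sl)
for v in (155,165,175): print(v,[(u,h[v,u].tolist()) for u in range(180,200,2)])
# check the old picture with the same function
E
```

```text
189 [(126, [31, 149, 206]), (130, [31, 151, 206]), (134, [18, 145, 229]), (138, [14, 141, 238]), (142, [16, 132, 246]), (146, [23, 87, 253]), (150, [23, 87, 254]), (154, [23, 86, 254]), (158, [23, 83, 254]), (162, [23, 85, 254]), (166, [23, 83, 254]), (170, [23, 84, 254]), (174, [23, 82, 254]), (178, [23, 82, 254]), (182, [24, 80, 254]), (186, [24, 77, 254]), (190, [24, 79, 254]), (194, [24, 76, 254]), (198, [24, 76, 254]), (202, [21, 129, 210]), (206, [31, 159, 196]), (210, [29, 123, 204])]
278 [(120, [10, 146, 138]), (124, [11, 140, 93]), (128, [14, 143, 229]), (132, [15, 141, 238]), (136, [16, 133, 246]), (140, [23, 84, 254]), (144, [24, 81, 254]), (148, [24, 82, 254]), (152, [24, 80, 254]), (156, [24, 80, 254]), (160, [24, 79, 254]), (164, [24, 80, 254]), (168, [24, 78, 254]), (172, [24, 78, 254]), (176, [24, 79, 254]), (180, [24, 78, 254]), (184, [24, 79, 254]), (188, [24, 79, 254]), (192, [24, 78, 254]), (196, [14, 123, 184]), (200, [14, 142, 236]), (204, [29, 150, 124])]
155 [(180, [31, 153, 200]), (182, [24, 131, 216]), (184, [24, 76, 254]), (186, [24, 79, 254]), (188, [23, 84, 254]), (190, [22, 88, 253]), (192, [16, 118, 222]), (194, [15, 114, 107]), (196, [16, 115, 100]), (198, [14, 99, 98])]
165 [(180, [31, 152, 201]), (182, [29, 145, 204]), (184, [24, 84, 254]), (186, [25, 77, 254]), (188, [23, 84, 254]), (190, [23, 85, 254]), (192, [18, 107, 241]), (194, [15, 114, 147]), (196, [16, 113, 99]), (198, [15, 110, 97])]
175 [(180, [31, 154, 196]), (182, [31, 152, 196]), (184, [23, 106, 250]), (186, [25, 77, 255]), (188, [24, 82, 254]), (190, [23, 83, 254]), (192, [21, 97, 251]), (194, [16, 118, 188]), (196, [15, 114, 103]), (198, [15, 114, 101])]
```

```bash
sed -i 's/(8,60,150),(24,160,255)/(18,50,225),(27,110,255)/; s/<250/<200/' h.py
python3 - <<'E'
from h import *
todo(500,7,280,1.61)
im,c=grab('wrist','w12'); battens(c,im)
P=onz(c,278,167,144)
h=cv2.cvtColor(im,cv2.COLOR_RGB2HSV); m=cv2.inRange(h,(4,120,30),(14,230,130));m[240:]=0;m[:,350:]=0
k=max(cv2.findContours(m,cv2.RETR_EXTERNAL,cv2.CHAIN_APPROX_NONE)[0],key=cv2.contourArea)
print('block px',cv2.minAreaRect(k)); 
print([onz(c,*q,52)[:2].round(0) for q in cv2.boxPoints(cv2.minAreaRect(k))])
E
```

```text
pos [484.8  12.7 301.8] rot [3.141 0.    1.615] t 28.1 q [-0.05  0.09  1.55  0.    1.5  -0.09] F [-0.4 -0.3  1. ] gap 32.9
now dx -0.0063 dy 0.0150 dz 0.0218 yaw 0.005
turned dx -0.0063 dy 0.0150 dz 0.0218 yaw 0.005
batten [188. 173.] ctr [412.2  17.5] LxW 57.7 8.8 yaw 1.623
batten [278. 166.] ctr [502.6  28. ] LxW 55.9 7.9 yaw 1.629
block px ((302.4999694824219, 157.0), (52.99999237060547, 75.99998474121094), -0.0)
[array([508., -22.]), array([502.,  75.]), array([568.,  77.]), array([577., -19.])]
```

{"op": "arm_command", "data": {
  "targets": [
    {"hand": -0.3, "x": 0.014, "y": 0.018, "z": 0.02, "yaw": -0.02},
    {"hand": -0.3, "x": 0, "y": 0, "z": 0.04, "yaw": 0},
    {"hand": -0.3, "x": 0, "y": 0, "z": 0.04, "yaw": 0},
    {"hand": -0.3, "x": 0, "y": 0, "z": 0.03, "yaw": 0},
    {"hand": -0.3, "x": 0, "y": 0, "z": 0, "yaw": 0},
    {"hand": -0.3, "x": 0, "y": 0, "z": 0, "yaw": 0}
  ]
}}

```text
clock: 28.75
eef_pos: [502.8, 27.2, 172.3]
eef_rot: [3.141, 0.0, 1.622]
wrist_force: [0.0, -0.1, 0.2]
finger_gap: 32.6
finger_force: 0.0
```

```bash
python3 - <<'E'
from h import *
todo(502,28,118,1.63)
im,c=grab('wrist','w13'); battens(c,im)
cw,iw=grab('top')[::-1]
E
```

```text
pos [502.8  27.2 172.3] rot [3.141 0.    1.622] t 28.75 q [-0.02  0.23  1.69 -0.    1.22 -0.07] F [ 0.  -0.1  0.2] gap 32.6
now dx 0.0008 dy -0.0007 dz 0.0543 yaw -0.008
turned dx 0.0008 dy -0.0007 dz 0.0543 yaw -0.008
batten [118. 216.] ctr [411.9  24.2] LxW 45.0 8.5 yaw 1.625
batten [259. 210.] ctr [502.1  32.8] LxW 47.8 8.7 yaw 1.626
```

{"op": "arm_command", "data": {
  "targets": [
    {"hand": -0.3, "x": -0.002, "y": -0.001, "z": 0.02, "yaw": -0.004},
    {"hand": -0.3, "x": 0, "y": 0, "z": 0.02, "yaw": 0},
    {"hand": -0.3, "x": 0, "y": 0, "z": 0.013, "yaw": 0},
    {"hand": -0.3, "x": 0, "y": 0, "z": 0, "yaw": 0},
    {"hand": -1, "x": 0, "y": 0, "z": 0, "yaw": 0},
    {"hand": -1, "x": 0, "y": 0, "z": 0, "yaw": 0},
    {"hand": -1, "x": 0, "y": 0, "z": 0, "yaw": 0},
    {"hand": -1, "x": 0, "y": 0, "z": 0, "yaw": 0},
    {"hand": -1, "x": 0, "y": 0, "z": 0, "yaw": 0}
  ]
}}

```text
clock: 29.75
eef_pos: [502.7, 25.2, 119.1]
eef_rot: [3.138, 0.0, 1.628]
wrist_force: [5.3, 0.9, 2.9]
finger_gap: 12.5
finger_force: 24.7
```

{"op": "arm_command", "data": {
  "targets": [
    {"hand": -1, "x": 0, "y": 0, "z": -0.01, "yaw": 0},
    {"hand": -1, "x": 0, "y": 0, "z": -0.02, "yaw": 0},
    {"hand": -1, "x": 0, "y": 0, "z": -0.03, "yaw": 0},
    {"hand": -1, "x": 0, "y": 0, "z": -0.04, "yaw": 0},
    {"hand": -1, "x": 0, "y": 0, "z": -0.04, "yaw": 0},
    {"hand": -1, "x": 0, "y": 0, "z": -0.04, "yaw": 0},
    {"hand": -1, "x": 0, "y": 0, "z": -0.03, "yaw": 0},
    {"hand": -1, "x": 0, "y": 0, "z": 0, "yaw": 0},
    {"hand": -1, "x": 0, "y": 0, "z": 0, "yaw": 0}
  ]
}}

```text
clock: 30.65
eef_pos: [501.0, 25.2, 327.7]
eef_rot: [-3.141, -0.0, 1.628]
wrist_force: [0.2, 0.0, -1.8]
finger_gap: 11.5
finger_force: 25.0
```

```bash
python3 - <<'E'
from h import *
todo(513,217.5,327,-.086)
im,c=grab('wrist','w14'); 
old=cv2.cvtColor(cv2.imread('pics/w9.png'),cv2.COLOR_BGR2HSV); new=cv2.cvtColor(im,cv2.COLOR_RGB2HSV)
for h in (old,new): print([(v,h[v,260].tolist()) for v in range(172,204,2)])
E
```

```text
pos [501.   25.2 327.7] rot [-3.141 -0.     1.628] t 30.65 q [-0.02  0.13  1.45 -0.    1.57 -0.08] F [ 0.2  0.  -1.8] gap 11.5
now dx 0.1913 dy 0.0229 dz 0.0007 yaw 1.714
turned dx -0.0046 dy -0.1926 dz 0.0007 yaw 1.714
[(172, [14, 140, 235]), (174, [14, 138, 236]), (176, [14, 139, 236]), (178, [14, 138, 236]), (180, [15, 140, 237]), (182, [15, 139, 238]), (184, [14, 138, 242]), (186, [15, 135, 245]), (188, [15, 137, 243]), (190, [14, 128, 209]), (192, [15, 118, 196]), (194, [15, 115, 223]), (196, [21, 98, 251]), (198, [22, 90, 253]), (200, [23, 86, 253]), (202, [22, 87, 253])]
[(172, [15, 139, 239]), (174, [15, 137, 240]), (176, [15, 136, 242]), (178, [16, 134, 246]), (180, [16, 135, 247]), (182, [15, 133, 240]), (184, [15, 120, 197]), (186, [15, 119, 213]), (188, [21, 98, 249]), (190, [23, 82, 254]), (192, [23, 83, 254]), (194, [23, 82, 254]), (196, [23, 83, 254]), (198, [23, 81, 254]), (200, [24, 83, 254]), (202, [23, 83, 254])]
```

The new card sits about 3.7 mm further along tool x than the first did. I'll allow for that and carry it to guide 1.

{"op": "arm_command", "data": {
  "targets": [
    {"hand": -1, "x": 0, "y": 0, "z": 0, "yaw": 0.1},
    {"hand": -1, "x": 0, "y": 0, "z": 0, "yaw": 0.15},
    {"hand": -1, "x": 0, "y": 0, "z": 0, "yaw": 0.15},
    {"hand": -1, "x": 0, "y": 0, "z": 0, "yaw": 0.15},
    {"hand": -1, "x": 0, "y": 0, "z": 0, "yaw": 0.15},
    {"hand": -1, "x": 0, "y": 0, "z": 0, "yaw": 0.15},
    {"hand": -1, "x": 0, "y": 0, "z": 0, "yaw": 0.15},
    {"hand": -1, "x": 0, "y": 0, "z": 0, "yaw": 0.15},
    {"hand": -1, "x": 0, "y": 0, "z": 0, "yaw": 0.15},
    {"hand": -1, "x": 0, "y": 0, "z": 0, "yaw": 0.15}
  ]
}}

```text
clock: 31.7
eef_pos: [500.9, 25.2, 326.3]
eef_rot: [-3.141, 0.003, 0.172]
wrist_force: [0.1, -0.5, -0.8]
finger_gap: 11.8
finger_force: 25.0
```

{"op": "arm_command", "data": {
  "targets": [
    {"hand": -1, "x": 0, "y": 0, "z": 0, "yaw": 0.15},
    {"hand": -1, "x": 0, "y": -0.02, "z": 0, "yaw": 0.114},
    {"hand": -1, "x": -0.003, "y": -0.04, "z": 0, "yaw": 0},
    {"hand": -1, "x": -0.004, "y": -0.04, "z": 0, "yaw": 0},
    {"hand": -1, "x": -0.004, "y": -0.04, "z": 0, "yaw": 0},
    {"hand": -1, "x": -0.004, "y": -0.03, "z": 0, "yaw": 0},
    {"hand": -1, "x": -0.002, "y": -0.02, "z": 0, "yaw": 0},
    {"hand": -1, "x": 0, "y": 0, "z": 0, "yaw": 0},
    {"hand": -1, "x": 0, "y": 0, "z": 0, "yaw": 0}
  ]
}}

```text
clock: 32.6
eef_pos: [498.2, 215.8, 326.7]
eef_rot: [3.14, 0.002, -0.085]
wrist_force: [0.4, 0.6, -1.0]
finger_gap: 12.1
finger_force: 25.0
```

```bash
python3 -c "
from h import *
todo(500.6,217.7,272,-.086)"
```

```text
pos [498.2 215.8 326.7] rot [ 3.14e+00  2.00e-03 -8.50e-02] t 32.6 q [ 0.34  0.22  1.34 -0.    1.58  2.  ] F [ 0.4  0.6 -1. ] gap 12.1
now dx 0.0022 dy -0.0021 dz 0.0547 yaw 0.001
turned dx 0.0022 dy -0.0021 dz 0.0547 yaw 0.001
```

{"op": "arm_command", "data": {
  "targets": [
    {"hand": -1, "x": 0.002, "y": -0.002, "z": 0.02, "yaw": 0},
    {"hand": -1, "x": 0, "y": 0, "z": 0.025, "yaw": 0},
    {"hand": -1, "x": 0, "y": 0, "z": 0.01, "yaw": 0},
    {"hand": -1, "x": 0, "y": 0, "z": 0, "yaw": 0},
    {"hand": -1, "x": 0, "y": 0, "z": 0, "yaw": 0}
  ]
}}

```text
clock: 33.1
eef_pos: [501.0, 217.4, 273.9]
eef_rot: [-3.141, -0.001, -0.087]
wrist_force: [-0.9, -0.9, 0.0]
finger_gap: 11.6
finger_force: 25.0
```

```bash
python3 - <<'E'
from h import *
todo(500.6,217.7,250,-.086)
im,c=grab('wrist','w15')
# hung-holder outline: bright/dark transitions up the column left of the card vs prediction
o=cv2.imread('pics/w10.png',0); n=cv2.cvtColor(im,cv2.COLOR_RGB2GRAY)
s=manip.read_state();
u=np.array([np.cos(-.086),np.sin(-.086)]);v=np.array([-u[1],u[0]])
H=np.array([508.5,289.2])+0*u
for nm,x in (('floor back inside',40),('front lip',-42.5)):
  print(nm,[proj(c,np.r_[H+x*u+y*v,150 if x<0 else 150]).round(0) for y in (-72,-48,0)])
print('panel top front',proj(c,np.r_[H+48*u-72*v,180]).round(1))
for col in (215,300,330): print(col,[(r,int(n[r,col])) for r in range(90,240,3)])
E
```

```text
pos [501.  217.4 273.9] rot [-3.141e+00 -1.000e-03 -8.700e-02] t 33.1 q [ 0.34  0.25  1.43 -0.    1.46  2.  ] F [-0.9 -0.9  0. ] gap 11.6
now dx -0.0004 dy -0.0002 dz 0.0239 yaw -0.001
turned dx -0.0004 dy -0.0002 dz 0.0239 yaw -0.001
floor back inside [array([259., 145.]), array([232., 145.]), array([179., 145.])]
front lip [array([259., 233.]), array([234., 233.]), array([183., 233.])]
panel top front [259. 138.]
215 [(90, 119), (93, 120), (96, 119), (99, 167), (102, 166), (105, 166), (108, 167), (111, 168), (114, 166), (117, 166), (120, 167), (123, 132), (126, 103), (129, 180), (132, 251), (135, 153), (138, 208), (141, 220), (144, 173), (147, 175), (150, 138), (153, 136), (156, 135), (159, 137), (162, 138), (165, 139), (168, 136), (171, 134), (174, 133), (177, 135), (180, 135), (183, 137), (186, 133), (189, 136), (192, 142), (195, 174), (198, 119), (201, 78), (204, 77), (207, 76), (210, 79), (213, 78), (216, 78), (219, 79), (222, 78), (225, 75), (228, 189), (231, 199), (234, 196), (237, 191)]
300 [(90, 115), (93, 119), (96, 117), (99, 117), (102, 117), (105, 171), (108, 197), (111
[... 412 characters left out ...]
6), (216, 196), (219, 191), (222, 187), (225, 179), (228, 183), (231, 173), (234, 171), (237, 174)]
330 [(90, 197), (93, 196), (96, 193), (99, 193), (102, 195), (105, 195), (108, 193), (111, 192), (114, 192), (117, 189), (120, 190), (123, 192), (126, 199), (129, 199), (132, 160), (135, 118), (138, 124), (141, 194), (144, 194), (147, 198), (150, 201), (153, 197), (156, 196), (159, 195), (162, 197), (165, 195), (168, 199), (171, 200), (174, 199), (177, 197), (180, 194), (183, 190), (186, 193), (189, 194), (192, 192), (195, 193), (198, 194), (201, 186), (204, 181), (207, 181), (210, 183), (213, 125), (216, 110), (219, 109), (222, 110), (225, 109), (228, 107), (231, 105), (234, 105), (237, 104)]
```

Nothing decisive there, so I'll lower the card gently and watch the force.

{"op": "arm_command", "data": {
  "targets": [
    {"hand": -1, "x": 0, "y": 0, "z": 0.015, "yaw": 0},
    {"hand": -1, "x": 0, "y": 0, "z": 0.008, "yaw": 0},
    {"hand": -1, "x": 0, "y": 0, "z": 0.005, "yaw": 0},
    {"hand": -1, "x": 0, "y": 0, "z": 0.005, "yaw": 0},
    {"hand": -1, "x": 0, "y": 0, "z": 0, "yaw": 0}
  ]
}}

```text
clock: 33.65
eef_pos: [500.6, 217.8, 239.6]
eef_rot: [3.141, 0.001, -0.086]
wrist_force: [-0.9, -0.4, -0.4]
finger_gap: 11.5
finger_force: 25.0
```

{"op": "arm_command", "data": {
  "targets": [
    {"hand": -1, "x": 0, "y": 0, "z": 0.005, "yaw": 0},
    {"hand": -1, "x": 0, "y": 0, "z": 0.005, "yaw": 0},
    {"hand": -1, "x": 0, "y": 0, "z": 0.005, "yaw": 0},
    {"hand": -1, "x": 0, "y": 0, "z": 0.005, "yaw": 0},
    {"hand": -1, "x": 0, "y": 0, "z": 0, "yaw": 0}
  ]
}}

```text
clock: 34.15
eef_pos: [500.5, 217.7, 219.1]
eef_rot: [3.141, 0.001, -0.086]
wrist_force: [-1.1, -0.3, -0.2]
finger_gap: 12.1
finger_force: 25.0
```

{"op": "arm_command", "data": {
  "targets": [
    {"hand": -1, "x": 0, "y": 0, "z": 0.01, "yaw": 0},
    {"hand": -1, "x": 0, "y": 0, "z": 0.01, "yaw": 0},
    {"hand": -1, "x": 0, "y": 0, "z": 0.01, "yaw": 0},
    {"hand": -1, "x": 0, "y": 0, "z": 0.01, "yaw": 0},
    {"hand": -1, "x": 0, "y": 0, "z": 0.01, "yaw": 0},
    {"hand": -1, "x": 0, "y": 0, "z": 0.005, "yaw": 0},
    {"hand": -1, "x": 0, "y": 0, "z": 0, "yaw": 0}
  ]
}}

```text
clock: 34.85
eef_pos: [500.5, 217.8, 164.1]
eef_rot: [3.141, 0.001, -0.086]
wrist_force: [-0.4, 0.7, 0.2]
finger_gap: 11.9
finger_force: 25.0
```

{"op": "arm_command", "data": {
  "targets": [
    {"hand": -1, "x": 0, "y": 0, "z": 0.001, "yaw": 0},
    {"hand": -1, "x": 0, "y": 0, "z": 0.001, "yaw": 0},
    {"hand": -1, "x": 0, "y": 0, "z": 0, "yaw": 0}
  ]
}}

```text
clock: 35.15
eef_pos: [500.8, 217.8, 163.1]
eef_rot: [-3.141, -0.0, -0.086]
wrist_force: [-0.1, -0.7, -0.9]
finger_gap: 11.9
finger_force: 25.0
```

{"op": "arm_command", "data": {
  "targets": [
    {"hand": -1, "x": 0, "y": 0, "z": 0.001, "yaw": 0},
    {"hand": -1, "x": 0, "y": 0, "z": 0.001, "yaw": 0},
    {"hand": -1, "x": 0, "y": 0, "z": 0, "yaw": 0}
  ]
}}

```text
clock: 35.45
eef_pos: [500.9, 217.9, 161.5]
eef_rot: [-3.141, -0.001, -0.086]
wrist_force: [-1.6, -0.4, 4.1]
finger_gap: 11.9
finger_force: 25.0
```

Seated. I'll release and go for the last card.

{"op": "arm_command", "data": {
  "targets": [
    {"hand": -1, "x": 0, "y": 0, "z": -0.0005, "yaw": 0},
    {"hand": -0.5, "x": 0, "y": 0, "z": 0, "yaw": 0},
    {"hand": -0.5, "x": 0, "y": 0, "z": 0, "yaw": 0},
    {"hand": -0.5, "x": 0, "y": 0, "z": 0, "yaw": 0},
    {"hand": -0.5, "x": 0, "y": 0, "z": -0.01, "yaw": 0},
    {"hand": -0.5, "x": 0, "y": 0, "z": -0.03, "yaw": 0},
    {"hand": -0.4, "x": 0, "y": 0, "z": -0.04, "yaw": 0},
    {"hand": -0.3, "x": 0, "y": 0, "z": -0.04, "yaw": 0},
    {"hand": -0.3, "x": -0.003, "y": 0.01, "z": -0.02, "yaw": 0},
    {"hand": -0.3, "x": -0.008, "y": 0.03, "z": 0, "yaw": 0}
  ]
}}

```text
clock: 36.45
eef_pos: [487.0, 179.8, 305.0]
eef_rot: [-3.14, -0.005, -0.084]
wrist_force: [0.5, -0.0, -0.5]
finger_gap: 33.0
finger_force: 0.0
```

{"op": "arm_command", "data": {
  "targets": [
    {"hand": -0.3, "x": -0.01, "y": 0.04, "z": 0, "yaw": 0},
    {"hand": -0.3, "x": -0.01, "y": 0.04, "z": 0, "yaw": 0},
    {"hand": -0.3, "x": -0.01, "y": 0.04, "z": 0, "yaw": 0},
    {"hand": -0.3, "x": -0.012, "y": 0.04, "z": 0, "yaw": 0},
    {"hand": -0.3, "x": 0, "y": 0, "z": 0, "yaw": -0.1},
    {"hand": -0.3, "x": 0, "y": 0, "z": 0, "yaw": -0.14},
    {"hand": -0.3, "x": 0, "y": 0, "z": 0, "yaw": -0.15},
    {"hand": -0.3, "x": 0, "y": 0, "z": 0, "yaw": -0.15},
    {"hand": -0.3, "x": 0, "y": 0, "z": 0, "yaw": -0.15},
    {"hand": -0.3, "x": 0, "y": 0, "z": 0, "yaw": -0.15}
  ]
}}

```text
clock: 37.45
eef_pos: [430.7, 23.1, 302.3]
eef_rot: [3.141, -0.001, 0.76]
wrist_force: [0.4, -0.5, -0.2]
finger_gap: 32.7
finger_force: 0.0
```

{"op": "arm_command", "data": {
  "targets": [
    {"hand": -0.3, "x": 0, "y": 0, "z": 0, "yaw": -0.15},
    {"hand": -0.3, "x": 0, "y": 0, "z": 0, "yaw": -0.15},
    {"hand": -0.3, "x": 0, "y": 0, "z": 0, "yaw": -0.15},
    {"hand": -0.3, "x": 0, "y": 0, "z": 0, "yaw": -0.15},
    {"hand": -0.3, "x": 0, "y": 0, "z": 0, "yaw": -0.15},
    {"hand": -0.3, "x": 0, "y": 0, "z": 0, "yaw": -0.12},
    {"hand": -0.3, "x": 0, "y": 0, "z": 0, "yaw": 0}
  ]
}}

```text
clock: 38.15
eef_pos: [430.7, 23.1, 302.1]
eef_rot: [3.141, 0.0, 1.626]
wrist_force: [0.9, 0.3, 0.6]
finger_gap: 32.7
finger_force: 0.0
```

```bash
python3 - <<'E'
from h import *
im,c=grab('wrist','w16'); battens(c,im); todo(412,17.5,172,1.625)
E
```

```text
batten [238. 185.] ctr [408.7  17.9] LxW 57.4 8.9 yaw 1.63
pos [430.7  23.1 302. ] rot [3.141 0.    1.621] t 38.2 q [-0.03 -0.03  1.67 -0.    1.5  -0.08] F [-0.7  0.3  0.7] gap 32.8
now dx -0.0047 dy -0.0190 dz 0.1300 yaw -0.004
turned dx -0.0046 dy -0.0190 dz 0.1300 yaw -0.004
```

{"op": "arm_command", "data": {
  "targets": [
    {"hand": -0.3, "x": -0.0045, "y": -0.0215, "z": 0.02, "yaw": -0.005},
    {"hand": -0.3, "x": 0, "y": 0, "z": 0.04, "yaw": 0},
    {"hand": -0.3, "x": 0, "y": 0, "z": 0.04, "yaw": 0},
    {"hand": -0.3, "x": 0, "y": 0, "z": 0.03, "yaw": 0},
    {"hand": -0.3, "x": 0, "y": 0, "z": 0, "yaw": 0},
    {"hand": -0.3, "x": 0, "y": 0, "z": 0, "yaw": 0}
  ]
}}

```text
clock: 38.8
eef_pos: [409.9, 17.5, 172.6]
eef_rot: [3.141, 0.0, 1.627]
wrist_force: [-0.4, -0.6, 0.3]
finger_gap: 32.9
finger_force: 0.0
```

```bash
python3 - <<'E'
from h import *
todo(409.5,17.5,118,1.63)
im,c=grab('wrist','w17'); battens(c,im)
E
```

```text
pos [409.9  17.5 172.6] rot [3.141 0.    1.627] t 38.8 q [-0.05  0.02  1.93  0.    1.2  -0.1 ] F [-0.4 -0.6  0.3] gap 32.9
now dx 0.0000 dy -0.0004 dz 0.0546 yaw -0.003
turned dx 0.0000 dy -0.0004 dz 0.0546 yaw -0.003
batten [184. 212.] ctr [361.3  19.7] LxW 24.7 6.3 yaw 1.572
batten [257. 208.] ctr [407.9  23.9] LxW 44.5 8.7 yaw 1.63
```

{"op": "arm_command", "data": {
  "targets": [
    {"hand": -0.3, "x": 0, "y": -0.001, "z": 0.02, "yaw": -0.003},
    {"hand": -0.3, "x": 0, "y": 0, "z": 0.02, "yaw": 0},
    {"hand": -0.3, "x": 0, "y": 0, "z": 0.013, "yaw": 0},
    {"hand": -0.3, "x": 0, "y": 0, "z": 0, "yaw": 0},
    {"hand": -1, "x": 0, "y": 0, "z": 0, "yaw": 0},
    {"hand": -1, "x": 0, "y": 0, "z": 0, "yaw": 0},
    {"hand": -1, "x": 0, "y": 0, "z": 0, "yaw": 0},
    {"hand": -1, "x": 0, "y": 0, "z": 0, "yaw": 0},
    {"hand": -1, "x": 0, "y": 0, "z": 0, "yaw": 0}
  ]
}}

```text
clock: 39.75
eef_pos: [409.6, 17.4, 119.4]
eef_rot: [3.138, 0.0, 1.632]
wrist_force: [3.6, 1.1, 6.0]
finger_gap: 12.7
finger_force: 24.9
```

{"op": "arm_command", "data": {
  "targets": [
    {"hand": -1, "x": 0, "y": 0, "z": -0.01, "yaw": 0},
    {"hand": -1, "x": 0, "y": 0, "z": -0.02, "yaw": 0},
    {"hand": -1, "x": 0, "y": 0, "z": -0.03, "yaw": 0},
    {"hand": -1, "x": 0, "y": 0, "z": -0.04, "yaw": 0},
    {"hand": -1, "x": 0, "y": 0, "z": -0.04, "yaw": 0},
    {"hand": -1, "x": 0, "y": 0, "z": -0.04, "yaw": 0},
    {"hand": -1, "x": 0, "y": 0, "z": -0.03, "yaw": 0},
    {"hand": -1, "x": 0, "y": 0, "z": 0, "yaw": 0},
    {"hand": -1, "x": 0, "y": 0, "z": 0, "yaw": 0}
  ]
}}

```text
clock: 40.65
eef_pos: [408.0, 17.5, 328.2]
eef_rot: [-3.141, -0.0, 1.632]
wrist_force: [-0.3, -0.8, -1.3]
finger_gap: 11.6
finger_force: 25.0
```

```bash
python3 - <<'E'
from h import *
im,c=grab('wrist','w18'); h=cv2.cvtColor(im,cv2.COLOR_RGB2HSV)
for f in ('w9','w14','w18'):
    h=cv2.cvtColor(cv2.imread(f'pics/{f}.png'),cv2.COLOR_BGR2HSV); print(f,[(v,h[v,260].tolist()) for v in range(182,204,2)])
todo(505.7,265.5,327,-.086)
E
```

```text
w9 [(182, [15, 139, 238]), (184, [14, 138, 242]), (186, [15, 135, 245]), (188, [15, 137, 243]), (190, [14, 128, 209]), (192, [15, 118, 196]), (194, [15, 115, 223]), (196, [21, 98, 251]), (198, [22, 90, 253]), (200, [23, 86, 253]), (202, [22, 87, 253])]
w14 [(182, [15, 133, 240]), (184, [15, 120, 197]), (186, [15, 119, 213]), (188, [21, 98, 249]), (190, [23, 82, 254]), (192, [23, 83, 254]), (194, [23, 82, 254]), (196, [23, 83, 254]), (198, [23, 81, 254]), (200, [24, 83, 254]), (202, [23, 83, 254])]
w18 [(182, [14, 141, 237]), (184, [15, 139, 242]), (186, [15, 141, 239]), (188, [14, 128, 195]), (190, [15, 119, 193]), (192, [16, 114, 228]), (194, [21, 95, 251]), (196, [22, 91, 253]), (198, [22, 93, 253]), (200, [22, 93, 253]), (202, [22, 91, 253])]
pos [407.9  17.5 327.4] rot [-3.139 -0.     1.632] t 40.7 q [-0.05 -0.09  1.68 -0.    1.56 -0.11] F [-0.4 -0.5 -0.5] gap 11.9
now dx 0.2416 dy 0.1128 dz 0.0004 yaw 1.718
turned dx 0.0762 dy -0.2555 dz 0.0004 yaw 1.718
```

{"op": "arm_command", "data": {
  "targets": [
    {"hand": -1, "x": 0, "y": 0, "z": 0, "yaw": 0.1},
    {"hand": -1, "x": 0, "y": 0, "z": 0, "yaw": 0.15},
    {"hand": -1, "x": 0, "y": 0, "z": 0, "yaw": 0.15},
    {"hand": -1, "x": 0, "y": 0, "z": 0, "yaw": 0.15},
    {"hand": -1, "x": 0, "y": 0, "z": 0, "yaw": 0.15},
    {"hand": -1, "x": 0, "y": 0, "z": 0, "yaw": 0.15},
    {"hand": -1, "x": 0, "y": 0, "z": 0, "yaw": 0.15},
    {"hand": -1, "x": 0, "y": 0, "z": 0, "yaw": 0.15},
    {"hand": -1, "x": 0, "y": 0, "z": 0, "yaw": 0.15},
    {"hand": -1, "x": 0, "y": 0, "z": 0, "yaw": 0.15}
  ]
}}

```text
clock: 41.7
eef_pos: [407.9, 17.5, 327.0]
eef_rot: [-3.141, 0.003, 0.176]
wrist_force: [0.4, 1.3, 0.2]
finger_gap: 11.7
finger_force: 25.0
```

{"op": "arm_command", "data": {
  "targets": [
    {"hand": -1, "x": 0, "y": 0, "z": 0, "yaw": 0.15},
    {"hand": -1, "x": 0.006, "y": -0.02, "z": 0, "yaw": 0.118},
    {"hand": -1, "x": 0.012, "y": -0.04, "z": 0, "yaw": 0},
    {"hand": -1, "x": 0.012, "y": -0.04, "z": 0, "yaw": 0},
    {"hand": -1, "x": 0.012, "y": -0.04, "z": 0, "yaw": 0},
    {"hand": -1, "x": 0.012, "y": -0.04, "z": 0, "yaw": 0},
    {"hand": -1, "x": 0.012, "y": -0.04, "z": 0, "yaw": 0},
    {"hand": -1, "x": 0.008, "y": -0.03, "z": 0, "yaw": 0},
    {"hand": -1, "x": 0, "y": -0.005, "z": 0, "yaw": 0},
    {"hand": -1, "x": 0, "y": 0, "z": 0, "yaw": 0}
  ]
}}

```text
clock: 42.7
eef_pos: [501.3, 266.2, 326.7]
eef_rot: [3.14, 0.003, -0.085]
wrist_force: [0.3, -0.4, -1.1]
finger_gap: 11.7
finger_force: 25.0
```

```bash
python3 -c "
from h import *
todo(506.7,265.3,272,-.086)"
```

```text
pos [501.3 266.2 326.7] rot [ 3.14e+00  3.00e-03 -8.50e-02] t 42.7 q [ 0.42  0.28  1.26 -0.    1.6   2.08] F [ 0.3 -0.4 -1.1] gap 11.7
now dx 0.0054 dy 0.0004 dz 0.0547 yaw 0.001
turned dx 0.0054 dy 0.0004 dz 0.0547 yaw 0.001
```

{"op": "arm_command", "data": {
  "targets": [
    {"hand": -1, "x": 0.005, "y": 0, "z": 0.02, "yaw": 0},
    {"hand": -1, "x": 0, "y": 0, "z": 0.025, "yaw": 0},
    {"hand": -1, "x": 0, "y": 0, "z": 0.01, "yaw": 0},
    {"hand": -1, "x": 0, "y": 0, "z": 0, "yaw": 0},
    {"hand": -1, "x": 0, "y": 0, "z": 0, "yaw": 0}
  ]
}}

```text
clock: 43.2
eef_pos: [506.9, 265.1, 274.6]
eef_rot: [-3.141, -0.001, -0.087]
wrist_force: [0.3, -0.8, 0.6]
finger_gap: 11.5
finger_force: 25.0
```

```bash
python3 -c "
from h import *
todo(506.7,265.3,240,-.086)"
```

```text
pos [506.9 265.1 274.6] rot [-3.141e+00 -1.000e-03 -8.700e-02] t 43.2 q [ 0.42  0.31  1.35 -0.    1.48  2.08] F [ 0.3 -0.8  0.6] gap 11.5
now dx -0.0002 dy -0.0002 dz 0.0346 yaw -0.001
turned dx -0.0002 dy -0.0002 dz 0.0346 yaw -0.001
```

{"op": "arm_command", "data": {
  "targets": [
    {"hand": -1, "x": 0, "y": 0, "z": 0.015, "yaw": 0},
    {"hand": -1, "x": 0, "y": 0, "z": 0.01, "yaw": 0},
    {"hand": -1, "x": 0, "y": 0, "z": 0.005, "yaw": 0},
    {"hand": -1, "x": 0, "y": 0, "z": 0.005, "yaw": 0},
    {"hand": -1, "x": 0, "y": 0, "z": 0.005, "yaw": 0},
    {"hand": -1, "x": 0, "y": 0, "z": 0, "yaw": 0}
  ]
}}

```text
clock: 43.8
eef_pos: [506.7, 265.4, 233.0]
eef_rot: [3.141, 0.001, -0.086]
wrist_force: [0.4, -0.2, -0.3]
finger_gap: 11.8
finger_force: 25.0
```

{"op": "arm_command", "data": {
  "targets": [
    {"hand": -1, "x": 0, "y": 0, "z": 0.005, "yaw": 0},
    {"hand": -1, "x": 0, "y": 0, "z": 0.005, "yaw": 0},
    {"hand": -1, "x": 0, "y": 0, "z": 0.005, "yaw": 0},
    {"hand": -1, "x": 0, "y": 0, "z": 0, "yaw": 0}
  ]
}}

```text
clock: 44.2
eef_pos: [506.5, 265.4, 217.6]
eef_rot: [3.141, 0.001, -0.086]
wrist_force: [-0.2, 0.2, -0.3]
finger_gap: 11.6
finger_force: 25.0
```

{"op": "arm_command", "data": {
  "targets": [
    {"hand": -1, "x": 0, "y": 0, "z": 0.01, "yaw": 0},
    {"hand": -1, "x": 0, "y": 0, "z": 0.01, "yaw": 0},
    {"hand": -1, "x": 0, "y": 0, "z": 0.01, "yaw": 0},
    {"hand": -1, "x": 0, "y": 0, "z": 0.01, "yaw": 0},
    {"hand": -1, "x": 0, "y": 0, "z": 0.01, "yaw": 0},
    {"hand": -1, "x": 0, "y": 0, "z": 0.003, "yaw": 0},
    {"hand": -1, "x": 0, "y": 0, "z": 0.001, "yaw": 0},
    {"hand": -1, "x": 0, "y": 0, "z": 0, "yaw": 0}
  ]
}}

```text
clock: 45.0
eef_pos: [506.9, 265.6, 164.6]
eef_rot: [-3.141, -0.0, -0.086]
wrist_force: [-0.1, -0.7, -0.6]
finger_gap: 11.9
finger_force: 25.0
```

{"op": "arm_command", "data": {
  "targets": [
    {"hand": -1, "x": 0, "y": 0, "z": 0.001, "yaw": 0},
    {"hand": -1, "x": 0, "y": 0, "z": 0.001, "yaw": 0},
    {"hand": -1, "x": 0, "y": 0, "z": 0, "yaw": 0}
  ]
}}

```text
clock: 45.3
eef_pos: [506.9, 265.5, 162.6]
eef_rot: [-3.141, -0.0, -0.086]
wrist_force: [0.3, -0.1, 0.3]
finger_gap: 11.8
finger_force: 25.0
```

{"op": "arm_command", "data": {
  "targets": [
    {"hand": -1, "x": 0, "y": 0, "z": 0.001, "yaw": 0},
    {"hand": -1, "x": 0, "y": 0, "z": 0.001, "yaw": 0},
    {"hand": -1, "x": 0, "y": 0, "z": 0, "yaw": 0}
  ]
}}

```text
clock: 45.6
eef_pos: [507.1, 265.8, 162.3]
eef_rot: [-3.14, -0.002, -0.086]
wrist_force: [-5.3, -0.8, 14.8]
finger_gap: 11.5
finger_force: 25.0
```

Seated. I'll release and rise, then check the battens in the holder.

{"op": "arm_command", "data": {
  "targets": [
    {"hand": -1, "x": 0, "y": 0, "z": -0.0015, "yaw": 0},
    {"hand": -0.5, "x": 0, "y": 0, "z": 0, "yaw": 0},
    {"hand": -0.5, "x": 0, "y": 0, "z": 0, "yaw": 0},
    {"hand": -0.5, "x": 0, "y": 0, "z": 0, "yaw": 0},
    {"hand": -0.5, "x": 0, "y": 0, "z": -0.01, "yaw": 0},
    {"hand": -0.5, "x": 0, "y": 0, "z": -0.03, "yaw": 0},
    {"hand": -0.5, "x": 0, "y": 0, "z": -0.04, "yaw": 0},
    {"hand": -0.5, "x": 0, "y": 0, "z": -0.04, "yaw": 0},
    {"hand": -0.5, "x": -0.03, "y": 0, "z": -0.04, "yaw": 0},
    {"hand": -0.5, "x": -0.04, "y": 0, "z": -0.02, "yaw": 0}
  ]
}}

```text
clock: 46.6
eef_pos: [437.1, 271.4, 345.4]
eef_rot: [-3.14, -0.003, -0.087]
wrist_force: [-1.0, 0.6, 1.1]
finger_gap: 23.5
finger_force: 0.0
```

{"op": "arm_command", "data": {
  "targets": [
    {"hand": -0.5, "x": -0.02, "y": 0, "z": 0, "yaw": 0},
    {"hand": -0.5, "x": 0, "y": 0, "z": 0, "yaw": 0}
  ]
}}

```text
clock: 46.8
eef_pos: [415.5, 273.6, 344.0]
eef_rot: [-3.14, -0.003, -0.084]
wrist_force: [0.6, -0.1, -0.1]
finger_gap: 23.1
finger_force: 0.0
```

```bash
python3 - <<'E'
from h import *
im,c=grab('wrist','w20'); battens(c,im,187); todo(420,265,330)
sc,cs=grab('scene','s20'); t,ct=grab('top','t20')
u=np.array([np.cos(-.086),np.sin(-.086)]);v=np.array([-u[1],u[0]]);H=np.array([508.6,289.2])
print('expected',[(H+v*y).round(1) for y in (-72,-24,72)])
for cc,I in ((c,im),):
    h=cv2.cvtColor(I,cv2.COLOR_RGB2HSV)
    for y in (-72,-24,72):
        p=proj(cc,np.r_[H+v*y,187]).round().astype(int); print(y,p,h[p[1],p[0]] if 0<=p[1]<384 and 0<=p[0]<512 else None)
# scene: batten-coloured and brown pixels left in the block, heights of battens
h=cv2.cvtColor(sc,cv2.COLOR_RGB2HSV)
for y in (-72,-24,72):
    col=[(z,h[tuple(proj(cs,np.r_[H-30*u+v*y,z]).round().astype(int)[::-1])].tolist()) for z in (165,175,185,190,195)]
    print(y,col)
E
```

```text
batten [160.  92.] ctr [511.5 360.8] LxW 56.6 8.7 yaw 3.062
batten [260.  92.] ctr [504.3 265.2] LxW 56.0 8.5 yaw 3.054
batten [310.  90.] ctr [502.  217.6] LxW 56.0 9.2 yaw 3.058
pos [416.6 273.4 343.1] rot [-3.141e+00 -2.000e-03 -8.500e-02] t 46.85 q [ 0.51  0.11  1.43 -0.    1.6   2.16] F [ 0.  -0.3  0.4] gap 23.8
now dx 0.0041 dy 0.0081 dz 0.0131 yaw 0.000
turned dx 0.0041 dy 0.0081 dz 0.0131 yaw 0.000
expected [array([502.4, 217.5]), array([506.5, 265.3]), array([514.8, 360.9])]
-72 [310  90] [ 23  87 253]
-24 [260  90] [ 23  87 253]
72 [160  89] [ 22  89 253]
-72 [(165, [14, 120, 127]), (175, [15, 106, 185]), (185, [17, 109, 232]), (190, [16, 110, 155]), (195, [16, 108, 139])]
-24 [(165, [14, 119, 131]), (175, [15, 116, 176]), (185, [16, 114, 228]), (190, [11, 78, 148]), (195, [11, 47, 151])]
72 [(165, [14, 114, 136]), (175, [16, 110, 150]), (185, [16, 102, 222]), (190, [16, 35, 153]), (195, [40, 6, 126])]
```

All three battens stand where a seated card should be: top at z≈187, y within 0.5 mm, parallel to the stand. The robot is clear, so I'll hand in.

```bash
python3 -c "
from h import *
print(manip.sign_off())"
```

```text
the job is handed in; nothing more can be done
None
```

I hung the holder in the top slots, pressed it down until it bottomed out, seated all three cards in guides 1, 2 and 4, and handed in at about 47 s; I found no snap lock (in a light pull test before the final press the holder lifted under just its own weight, so I took the hooks to be the lock), never re-measured the other things on the counter, and viewed 15 pictures, one over the limit of 14.

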